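# Stack the returned totes on their bay and set its tally dial

### The job

Clear the wooden offcut off the bay tote and lay it in the plywood scrap box, then build all the empty totes into one straight stack on the bay tote (the one screwed to a board): each must be turned end for end to the one beneath, its notched end over the closed end, so that it stands on the rim instead of nesting. Close the top tote with the lid, and only then turn the outer ring of the tally dial until its white line meets the white line on the housing, leaving the inner knob as it is and the glue bottle and jar alone.

Things in the scene. Friction and masses are not known exactly. Their poses are not given: they have to be found in the camera images.
- bay_rim (a point): centre of the mouth, at rim height, of the bay tote: a tote like the others (+x to its notched end) on a fixed board 170 x 100 x 12 mm, rim 67 mm above the bench. The first tote, turned half a turn to it, stands with its centre point 21.5 mm above this rim, each next one, again turned, 49 mm higher. A tote faced like the one below sinks in to only 30 mm higher: nested, wrong
- tote_a_mid (a point): centre, 27.5 mm above the bottom, of a grey open tote 140 (x) x 60 x 55 mm, 0.16 kg; z up. The end at +x has a 34 mm wide notch in its rim, the -x end is closed. Upper half (from 27 mm up) full width, lower half 124 x 48 mm. Grip it across its 60 mm width at mid length, pads 20 mm above this point, to clear a tote below. tote_b may lie nested in it
- tote_a: tote_a, origin at the centre of its bottom. Each long wall has two 16 mm slots cut down from the rim at x = -55 and +30 mm, and below them two 10 mm wide feet, their undersides 6 mm above the bottom. Feet stand on the rim of a reversed tote and sink into the slots of a like-faced one; stacked bottoms (118 x 42 mm, edges sloping out) enter the mouth below by 6 mm, play 2 mm
- tote_b_mid (a point): the same kind of tote, centre point and axes as tote_a; when present it starts nested in tote_a, 30 mm higher, and lifts straight out. Three or four loose totes are present in all
- tote_c_mid (a point): the same kind of tote, centre point and axes as tote_a; starts on the bench, may be absent
- tote_d_mid (a point): the same kind of tote, centre point and axes as tote_a; starts on the bench, may be absent
- lid_grip (a point): grey lid, either way round: plug 120 x 46 x 6 mm below (enters a tote's mouth), plate 140 (x) x 60 x 5 mm that rests on the rim, and on it a handle bar 70 (x) x 18 (y) x 36 mm. This point is in the handle, 34 mm above the plug's underside, 28 mm above the rim when closed; grip it across its 18 mm there
- offcut_mid (a point): centre of a hardwood offcut, 110 (x) x 36 x 36 mm, lying at the start across the rim of the bay tote; grip it across its width, about 9 mm above this centre
- scrap_in (a point): centre of the inner floor (6 mm above the bench) of the fixed plywood scrap box: outside 150 (x) x 120 (y) x 50 mm, walls 6 mm
- outer_mid (a point): point on the vertical axis of the tally dial, 34 mm above the bench, where to grip its outer ring: black, 62 mm across, 14 to 41 mm above the bench, on a fixed 115 mm square grey housing 12 mm high. The point's x axis points along the white line on the ring. The inner knob stands in its middle: 22 mm stem, then a bar 30 x 12 mm, up to 78 mm above the bench
- outer (a joint): angle of the outer ring in rad, counter-clockwise from above positive, -1.6 to 1.6, stays where left (friction 0.12 N m); 0 when its white line meets the white line on the housing; starts between -1.2 and -0.5
- inner (a joint): angle of the inner knob in rad; turns freely of the ring; must stay as it is
- inner_tip (a point): end of the inner knob's bar, 15 mm from the axis, 70 mm above the bench
- tote_b: tote_b, likewise. The bench straight ahead of the robot, before the bay, is free for setting something down
- tote_c: tote_c, likewise
- tote_d: tote_d, likewise
- lid: the lid, origin at the centre of the plug's underside
- offcut: the offcut, origin at the centre of its underside
- glue: glue bottle, 60 mm across, 160 mm high, standing at one side of the work; leave alone
- jar: glass jar, 70 mm across, 80 mm high, at the other side; leave alone

How it is judged:
By the outcome, as a careful person would: the job done as asked, in the order asked, and still so for the second after the job is handed in, with the robot touching nothing.
Of tote_b, tote_c, tote_d only 2 to 3 are there at a start; the rules pass over those that are not, and their reading is None.
At some moment in a run one of lid, tote_c, tote_d may be knocked a few centimetres aside while the robot is not near it.
Once in a run the grip may slacken for a moment while it holds something.
It also fails if it takes over 210 s, if anything falls off the work surface, if the arm or the gripper's body presses on something with over 40 N, if the wrist force passes 120 N, or if a joint passes its speed limit or range.

### The arm

A 7-joint arm with a two-finger parallel gripper is mounted at the origin on the work surface. World frame = base frame: x ahead of the robot, y to its left, z up, the work surface at z = 0. Lengths are in m, angles in rad, forces in N, time in s.
With the tool pointing down it reaches from about 0.4 to 0.85 m from the base axis. Payload 10.4 kg.
Tool frame: the origin (TCP) lies between the finger pads; the fingertips stand 22 mm ahead of it and the grasp point (between the pads) lies 3 mm ahead of it; z points along the fingers, y is the line along which they close (so a half turn about z gives the same grasp; the last joint's range is limited). The gripper opens to 85 mm and grips with 20 to 120 N. Pads are 22 mm wide; open, the fingers measure 114 mm over their backs; the gripper's body (76 mm by 85 mm) begins 54 mm behind the grasp point. The pads swing forward as they close: fully open they stand 13 mm farther back than shut.
Start: joints at [-1.235, 0.332, -0.065, 1.46, 0.022, 1.35, -0.088], TCP at [0.219, 0.585, 0.223] pointing down, gripper open.
Joint ranges: [-2.6, 2.6], [-0.5, 2.12], [-1.47, 1.34], [0.16, 2.42], [-1.27, 4.41], [0.06, 2.06], [-2.6, 2.6]. Speed limits (rad/s): [2.22, 2.22, 2.79, 2.79, 3.14, 3.14, 3.14].

### API

Orientations are given as a unit quaternion [x, y, z, w].
In Python, from workcell import manip, camera, ticket, boxes_of, outline_of gives the robot as it stands.
- The arm moves only by the tool carry_out, never from a script. Its argument "deltas" is a list of rows, each a list of 5 numbers: the shift along the tool's x, y, z as a fraction of full scale, then the turn about the tool's z as a fraction of full scale, then the opening, from -1 (shut) to 1 (fully open), so that 0 is half open. In form: [[tx, ty, tz, spin, gripper], ...]. A call has 1 to 20 rows; each row is the pose to reach, as a shift and turn from the pose commanded when the call began, along the tool's axes at that moment; what a row does not reach only later rows make up. Full scale, the value 1, is 150 mm for a shift and 30 degrees for a turn. A row lasts 1/8 s, in which the tool goes at most 62.5 mm and 10.7 degrees, less where a joint would pass 70% of its speed; a pose out of reach is approached as far as the arm can. A call with a number of a shift or a turn outside -1 to 1 is refused whole. A call with a gripper value outside its range is refused whole. The fingers move at their own pace and stop on an object; "force" is the grip in N (left out, the last holds). Time passes only in rows, so rows that repeat a pose let the fingers close. It gives the time, the measured TCP pose, the force, the opening and the grip force at its end, in the units of the state.
- manip.get_obs(): the state, without advancing time (a new reading comes with each control period).
- camera(name): name is "side" or "top"; returns a dict with "img" (420x560x3 uint8, red, green, blue), "depth" (420x560 float32, m along the optical axis (not along the pixel's ray), 0 where there is no reading), "vertical_fov" (degrees; the focal length in pixels is half the picture's height over the tangent of half this angle, whatever the lens; pixels are square), "cx", "cy" (the principal point, pixels), "R" (3x3) and "t" (3): a world point X has camera coordinates R X + t. Camera axes: x right, y down, z forward; pixel columns grow to the right and rows downward; lengths in m; the calibration is good to about 2 mm. A picture is of the moment at which its call begins.
- ticket.hand_in(): hands the job in; it is judged then, once.
Trained networks look in a picture, given as the dict that the camera call returned (one of the last four; its "shot" number tells which), for a name from the list of things; names that differ only in an ending like _2 or _b are one class to them, and where a whole thing is asked for, a point or a joint stands for the part that bears it (a point fixed in the world has none). Each returns a list of dicts, best first, with "conf" (0 to 1); they miss things now and then, are a little off and sometimes report something else, mostly with a low value. They report only what shows in the picture. A call takes as long as a camera call.
- boxes_of(query, picture): "position" ([x, y, z] in m, in world coordinates, good to about 4 mm: the middle of the surface that is visible of it).
- outline_of(query, picture): "region" (420x560 bool, what is visible of it).
The state is a dict: "clock": time; "joint_pos": joint angles; "joint_velocities": joint speeds; "tau": joint torques, N m; "position": TCP position; "ee_rot": TCP orientation; "ft_force": force on the tool from outside, world axes, zero at the start; "torque": the same for the moment, N m; "grip_width": opening from 0.0 (shut) to 1.0 (fully open); "grasp_force": force on a finger pad.
Only numpy, scipy, OpenCV 4.12 (cv2) and the standard library are available. Lean on these libraries where they do the work, as an engineer would, in place of code of your own. Each camera call takes 0.05 s, during which the arm holds its last target. There are 200 camera calls.

## Working session

There is one attempt and no reset: what is moved stays moved. The work goes in short steps, Python scripts to look and compute and a tool call to move; the robot and the scene stay as the last step left them, time stands still between calls to the robot, and variables do not carry over. Pictures are saved under pics/ and viewed, at most 14 in all, crops included, and the job is handed in when it is done.

Besides the shell and the picture viewer there is one more tool, called after "Request:" as name([rows], argument=value, ...), one row to a line, values as JSON. carry_out: Moves the arm, as the interface text tells. Its arguments: {"type":"object","properties":{"deltas":{"type":"array","items":{"type":"array","items":{"type":"number"}}},"force":{"type":"number"}},"required":["deltas"]}

```bash
ls; mkdir -p pics
cat > h.py <<'E'
import numpy as np, cv2
from workcell import manip, camera, ticket, boxes_of, outline_of
from scipy.spatial.transform import Rotation as Ro
def K(p):
    f=p["img"].shape[0]/2/np.tan(np.radians(p["vertical_fov"])/2); return f,p["cx"],p["cy"]
def cloud(p):
    f,cx,cy=K(p); d=p["depth"]; v,u=np.mgrid[:d.shape[0],:d.shape[1]]
    X=np.stack([(u-cx)/f*d,(v-cy)/f*d,d],-1); W=(X-p["t"])@p["R"]; W[d<=0]=np.nan; return W
def save(p,n): cv2.imwrite("pics/"+n,p["img"][:,:,::-1])
def st():
    o=manip.get_obs(); R=Ro.from_quat(o["ee_rot"]).as_matrix()
    print("clk %.2f pos %s toolx_yaw %.1f z %s F %s grip %.3f gf %.1f"%(o["clock"],np.round(o["position"],4),np.degrees(np.arctan2(R[1,0],R[0,0])),np.round(R[:,2],3),np.round(o["ft_force"],1),o["grip_width"],o["grasp_force"]),np.round(o["joint_pos"],2)); return o,R
E
python3 - <<'E'
from h import *
st()
for n in("top","side"):
    p=camera(n); save(p,n+"0.png"); print(n,p["R"].round(2).tolist(),p["t"],p["vertical_fov"])
    for q in["tote_a","bay_rim","lid","offcut","scrap_in","outer_mid","inner_tip","glue","jar"]:
        try: print(q,[(np.round(b["position"],3).tolist(),round(b["conf"],2)) for b in boxes_of(q,p)][:6])
        except Exception as e: print(q,e)
E
```

```text
pics
clk 0.00 pos [0.2193 0.5848 0.2223] toolx_yaw 159.4 z [-0.    -0.001 -1.   ] F [ 0.7  0.5 -0.1] grip 1.003 gf 0.0 [-1.23  0.33 -0.06  1.46  0.02  1.35 -0.09]
top [[-0.03, -1.0, -0.01], [-1.0, 0.03, -0.09], [0.09, 0.0, -1.0]] [0.02063173 0.53256546 0.97034234] 57.04894079225755
tote_a [([0.441, -0.383, 0.033], 0.8), ([0.411, -0.165, 0.059], 0.69), ([0.611, 0.224, 0.075], 0.61)]
bay_rim [([0.648, 0.028, 0.017], 0.77)]
lid [([0.609, -0.228, 0.013], 0.93)]
offcut [([0.599, 0.034, 0.098], 0.88), ([0.616, 0.216, 0.044], 0.15)]
scrap_in [([0.419, 0.174, 0.005], 0.66)]
outer_mid [([0.614, 0.222, 0.046], 0.91)]
inner_tip [([0.611, 0.222, 0.073], 0.44), ([0.443, -0.389, 0.032], 0.44)]
glue [([0.601, 0.389, 0.103], 0.97)]
jar [([0.588, -0.397, 0.076], 0.56)]
side [[0.93, -0.37, 0.01], [-0.28, -0.71, -0.64], [0.24, 0.6, -0.76]] [-0.4931128   0.20363608  1.38949892] 44.86170797210554
tote_a [([0.445, -0.366, 0.033], 0.79), ([0.411, -0.139, 0.058], 0.71), ([0.41, -0.19, 0.036], 0.63), ([0.419, 0.182, 0.014], 0.18)]
bay_rim [([0.636, 0.013, 0.013], 0.93)]
lid [([0.607, -0.237, 0.009], 0.55)]
offcut [([0.597, 0.023, 0.102], 0.85)]
scrap_in [([0.417, 0.18, 0.011], 0.89), ([0.601, 0.022, 0.103], 0.7)]
outer_mid [([0.613, 0.209, 0.04], 0.73)]
inner_tip [([0.62, 0.22, 0.061], 0.46), ([0.601, 0.38, 0.083], 0.3)]
glue [([0.599, 0.384, 0.081], 0.56)]
jar [([0.588, -0.426, 0.072], 0.93)]
```

View pics/top0.png

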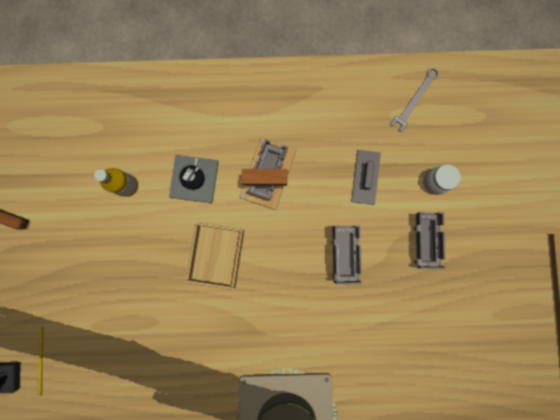

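View pics/side0.png

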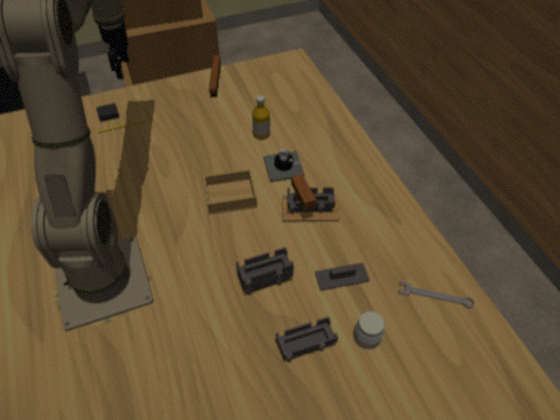

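```bash
cat >> h.py <<'E'
def rect(W,c,r,zlo,zhi):
    m=(np.hypot(W[...,0]-c[0],W[...,1]-c[1])<r)&(W[...,2]>zlo)&(W[...,2]<zhi)
    P=W[m]
    if len(P)<5: return None
    (x,y),(a,b),th=cv2.minAreaRect((P[:,:2]*1000).astype(np.float32))
    if a<b: a,b,th=b,a,th+90
    return dict(c=(round(x/1000,4),round(y/1000,4)),L=round(a),W=round(b),yaw=round((th+90)%180-90,1),n=len(P),zmed=round(float(np.median(P[:,2])),4),zmax=round(float(np.percentile(P[:,2],97)),4))
E
python3 - <<'E'
from h import *
p=camera("top");W=cloud(p)
np.save("top.npy",W)
print("bench",np.nanmedian(W[330:350,350:520,2]))
for n,c,r,lo,hi in[("bayrim",(.6,.03),.1,.055,.075),("board",(.6,.03),.12,.006,.02),("offcut",(.6,.03),.1,.09,.12),("stackAB",(.411,-.165),.1,.07,.1),("AB low",(.411,-.165),.1,.03,.1),("C",(.441,-.385),.1,.045,.07),("C",(.441,-.385),.1,.03,.07),("lid",(.609,-.23),.1,.006,.07),("handle",(.609,-.23),.1,.03,.07),("scrap",(.419,.175),.12,.03,.07),("housing",(.613,.22),.1,.006,.02),("ring",(.613,.22),.05,.03,.05),("knob",(.613,.22),.05,.06,.1),("glue",(.6,.385),.06,.02,.2),("jar",(.588,-.41),.06,.03,.1)]:
    print(n,rect(W,c,r,lo,hi))
def crop(u,v,s=40): return cv2.resize(p["img"][v-s:v+s,u-s:u+s,::-1],(266,266),interpolation=cv2.INTER_CUBIC)
im=np.vstack([np.hstack([crop(267,172),crop(194,178,30),crop(347,252)]),np.hstack([crop(430,240),crop(366,177),crop(216,255)])])
cv2.imwrite("pics/c1.png",im)
E
```

```text
bench 0.0012565860174328272
bayrim {'c': (0.6296, 0.0292), 'L': 140, 'W': 61, 'yaw': -20.2, 'n': 170, 'zmed': 0.0672, 'zmax': 0.0715}
board {'c': (0.6102, 0.0357), 'L': 213, 'W': 204, 'yaw': 17.3, 'n': 1133, 'zmed': 0.0139, 'zmax': 0.0192}
offcut {'c': (0.6056, 0.0354), 'L': 108, 'W': 36, 'yaw': 88.4, 'n': 733, 'zmed': 0.1042, 'zmax': 0.1075}
stackAB {'c': (0.4134, -0.1595), 'L': 138, 'W': 61, 'yaw': -0.9, 'n': 325, 'zmed': 0.0853, 'zmax': 0.0891}
AB low {'c': (0.4138, -0.1595), 'L': 139, 'W': 61, 'yaw': -0.9, 'n': 1629, 'zmed': 0.0602, 'zmax': 0.0877}
C {'c': (0.4431, -0.3736), 'L': 139, 'W': 63, 'yaw': -2.2, 'n': 351, 'zmed': 0.0547, 'zmax': 0.0589}
C {'c': (0.4427, -0.3735), 'L': 140, 'W': 63, 'yaw': -2.1, 'n': 877, 'zmed': 0.0388, 'zmax': 0.0583}
lid {'c': (0.6067, -0.2244), 'L': 178, 'W': 144, 'yaw': 31.2, 'n': 1245, 'zmed': 0.013, 'zmax': 0.0495}
handle {'c': (0.6125, -0.2283), 'L': 70, 'W': 19, 'yaw': -9.1, 'n': 230, 'zmed': 0.0473, 'zmax': 0.0513}
scrap {'c': (0.4193, 0.167), 'L': 150, 'W': 121, 'yaw': -10.2, 'n': 690, 'zmed': 0.0501, 'zmax': 0.0539}
housing {'c': (0.6156, 0.231), 'L': 173, 'W': 168, 'yaw': -77.9, 'n': 1426, 'zmed': 0.0134, 'zmax': 0.0168}
ring {'c': (0.6204, 0.2241), 'L': 60, 'W': 59, 'yaw': 44.4, 'n': 364, 'zmed': 0.0424, 'zmax': 0.0456}
knob {'c': (0.6207, 0.2247), 'L': 30, 'W': 13, 'yaw': -31.8, 'n': 83, 'zmed': 0.0782, 'zmax': 0.0823}
glue {'c': (0.6068, 0.3975), 'L': 60, 'W': 55, 'yaw': -21.7, 'n': 846, 'zmed': 0.1073, 'zmax': 0.1626}
jar {'c': (0.5939, -0.4076), 'L': 66, 'W': 65, 'yaw': -25.0, 'n': 780, 'zmed': 0.08, 'zmax': 0.0844}
```

View pics/c1.png

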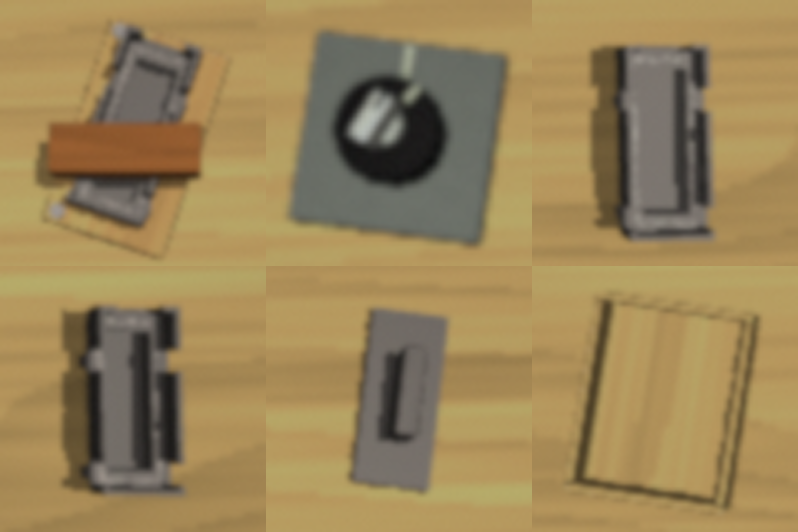

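```bash
cat >> h.py <<'E'
def endprof(W,c,yaw,zr):
    "rim-height profile at both ends and long walls in local frame"
    R=np.array([[np.cos(yaw),np.sin(yaw)],[-np.sin(yaw),np.cos(yaw)]])
    L=(W[...,:2]-np.array(c))@R.T*1000; z=W[...,2]
    rim=(abs(z-zr)<.008)
    for s in(1,-1):
        m=rim&(s*L[...,0]>60)&(s*L[...,0]<75)&(abs(L[...,1])<14); print("end",s,"centre rim pts",m.sum(),end="; ")
    for x in(-55,-30,30,55):
        m=rim&(abs(L[...,0]-x)<6)&(abs(L[...,1])>20)&(abs(L[...,1])<34); print("x",x,m.sum(),end=" ")
    print()
def mv(p,yaw=None,o=None):
    "units to reach TCP p (world), toolx yaw deg"
    o=o or manip.get_obs(); R=Ro.from_quat(o["ee_rot"]).as_matrix()
    d=R.T@(np.array(p)-o["position"])/.15; y0=np.degrees(np.arctan2(R[1,0],R[0,0]))
    s=0 if yaw is None else -((yaw-y0+180)%360-180)/30
    print("move",d.round(3),"spin",round(s,3)); return d,s
E
python3 - <<'E'
from h import *
W=np.load("top.npy"); r=np.radians
for n,c,y,z in[("bay",(.6296,.0292),-20.2,.067),("AB",(.4134,-.1595),-.9,.085),("C",(.443,-.3736),-2.2,.055)]:
    print(n,end=" ");endprof(W,c,r(y),z)
p=camera("side");W=cloud(p)
for n,c,r,lo,hi in[("bayrim",(.63,.03),.1,.055,.075),("offcut",(.6,.03),.1,.09,.12),("stackAB",(.413,-.16),.1,.07,.1),("C",(.441,-.375),.1,.045,.07),("handle",(.609,-.23),.1,.03,.07),("scrap",(.419,.17),.12,.04,.07),("ring",(.62,.22),.05,.034,.05)]:
    print(n,rect(W,c,r,lo,hi))
mv((.6056,.0354,.097),88.4)
E
```

```text
bay end 1 centre rim pts 0; end -1 centre rim pts 24; x -55 0 x -30 2 x 30 0 x 55 20 
AB end 1 centre rim pts 0; end -1 centre rim pts 23; x -55 0 x -30 26 x 30 0 x 55 26 
C end 1 centre rim pts 0; end -1 centre rim pts 21; x -55 0 x -30 34 x 30 0 x 55 30 
bayrim {'c': (0.6269, 0.0168), 'L': 140, 'W': 95, 'yaw': -21.9, 'n': 210, 'zmed': 0.0654, 'zmax': 0.0734}
offcut {'c': (0.6066, 0.0333), 'L': 113, 'W': 38, 'yaw': 88.0, 'n': 421, 'zmed': 0.1032, 'zmax': 0.1079}
stackAB {'c': (0.4155, -0.1607), 'L': 141, 'W': 67, 'yaw': -0.6, 'n': 422, 'zmed': 0.0821, 'zmax': 0.0886}
C {'c': (0.444, -0.3743), 'L': 141, 'W': 62, 'yaw': -2.4, 'n': 364, 'zmed': 0.0539, 'zmax': 0.0591}
handle {'c': (0.6133, -0.2301), 'L': 70, 'W': 22, 'yaw': -8.8, 'n': 225, 'zmed': 0.0465, 'zmax': 0.0517}
scrap {'c': (0.4207, 0.1646), 'L': 150, 'W': 128, 'yaw': -10.4, 'n': 448, 'zmed': 0.0487, 'zmax': 0.0551}
ring {'c': (0.6192, 0.2184), 'L': 59, 'W': 54, 'yaw': -24.1, 'n': 172, 'zmed': 0.0418, 'zmax': 0.0478}
move [-3.697 -2.528  0.841] spin 2.368
```

```bash
cat >> h.py <<'E'
def plan(*wps,start=None):
    "wps: (x,y,z,yaw|None); prints per-call full-scale shifts [tx,ty,tz,spin]"
    o=manip.get_obs(); R=Ro.from_quat(o["ee_rot"]).as_matrix()
    P=np.array(o["position"]); y=np.degrees(np.arctan2(R[1,0],R[0,0]))
    if start: P=np.array(start[:3]); y=start[3]
    for w in wps:
        t=np.array(w[:3]); ty=y if w[3] is None else y+(w[3]-y+180)%360-180
        if len(w)>4: ty=w[3]   # absolute, unwrapped
        N=1
        while 1:
            pp,yy=P.copy(),y; rows=[]
            for k in range(N):
                q=P+(t-P)*(k+1)/N; c,s=np.cos(np.radians(yy)),np.sin(np.radians(yy)); d=q-pp
                rows.append(np.round([(c*d[0]+s*d[1])/.15,(s*d[0]-c*d[1])/.15,-d[2]/.15,-(ty-y)/N/30],3))
                rd=rows[-1]; pp=pp+np.array([c*rd[0]+s*rd[1],s*rd[0]-c*rd[1],-rd[2]])*.15; yy-=rd[3]*30
            if np.abs(rows).max()<=1: break
            N+=1
        print("->",np.round(t,3),round(ty,1))
        for rr in rows: print("   ",rr.tolist())
        P,y=pp,yy
E
python3 - <<'E'
from h import *
plan((.606,.0345,.2,88.2),(.606,.0345,.097,88.2))
E
```

```text
-> [0.606 0.034 0.2  ] 88.2
    [-0.74, -0.507, 0.031, 0.475]
    [-0.843, -0.308, 0.031, 0.475]
    [-0.892, -0.092, 0.03, 0.475]
    [-0.888, 0.131, 0.031, 0.475]
    [-0.828, 0.345, 0.031, 0.475]
-> [0.606 0.034 0.097] 88.2
    [0.0, -0.001, 0.687, -0.0]
```

Request:
carry_out([
  [-0.37,-0.253,0.015,0.24,1],
  [-0.74,-0.507,0.031,0.475,1],
  [-0.74,-0.507,0.031,0.475,1],
  [-0.74,-0.507,0.031,0.475,1],
])

```text
clock: 1.6
position: [0.2969, 0.4749, 0.2188]
ee_rot: [0.299, 0.954, 0.0, -0.0]
ft_force: [-0.3, 0.3, -0.4]
grip_width: 0.998
grasp_force: 0.0
```

Request:
carry_out([
  [-0.42,-0.154,0.015,0.24,1],
  [-0.843,-0.308,0.031,0.475,1],
  [-0.843,-0.308,0.031,0.475,1],
])

```text
clock: 1.98
position: [0.3761, 0.3628, 0.214]
ee_rot: [0.417, 0.909, -0.0, 0.0]
ft_force: [-0.3, 1.5, 0.0]
grip_width: 0.999
grasp_force: 0.0
```

Request:
carry_out([
  [-0.446,-0.046,0.015,0.24,1],
  [-0.892,-0.092,0.03,0.475,1],
  [-0.892,-0.092,0.03,0.475,1],
])

```text
clock: 2.35
position: [0.4531, 0.253, 0.2094]
ee_rot: [0.526, 0.85, -0.0, 0.0]
ft_force: [-0.7, 0.1, 0.2]
grip_width: 0.996
grasp_force: 0.0
```

Request:
carry_out([
  [-0.444,0.065,0.015,0.24,1],
  [-0.888,0.131,0.031,0.475,1],
  [-0.888,0.131,0.031,0.475,1],
])

```text
clock: 2.72
position: [0.5304, 0.143, 0.2045]
ee_rot: [0.627, 0.779, -0.0, 0.001]
ft_force: [-0.3, -0.3, 0.1]
grip_width: 1.001
grasp_force: 0.0
```

Request:
carry_out([
  [-0.414,0.172,0.015,0.24,1],
  [-0.828,0.345,0.031,0.475,1],
  [-0.828,0.345,0.031,0.475,1],
  [-0.828,0.345,0.031,0.475,1],
  [-0.828,0.345,0.031,0.475,1],
])

```text
clock: 3.35
position: [0.6056, 0.0378, 0.1998]
ee_rot: [0.716, 0.698, 0.0, -0.001]
ft_force: [-0.4, 0.2, -0.6]
grip_width: 1.0
grasp_force: 0.0
```

Request:
carry_out([
  [0,0,0.3,0,1],
  [0,0,0.6,0,1],
  [0,0,0.687,0,1],
  [0,0,0.687,0,1],
  [0,0,0.687,0,1],
])

```text
clock: 3.98
position: [0.6072, 0.035, 0.099]
ee_rot: [0.718, 0.696, 0.001, 0.001]
ft_force: [-0.1, 0.3, -0.4]
grip_width: 1.0
grasp_force: 0.0
```

Request:
carry_out([
  [0,0,0,0,0],
  [0,0,0,0,-0.4],
  [0,0,0,0,-0.6],
  [0,0,0,0,-0.8],
  [0,0,0,0,-0.8],
  [0,0,0,0,-0.8],
], force=60)

```text
clock: 4.72
position: [0.6061, 0.0345, 0.0969]
ee_rot: [0.718, 0.696, -0.0, -0.0]
ft_force: [-0.2, -0.4, -0.4]
grip_width: 0.098
grasp_force: 0.0
```

Run:
```python
from h import *
st()
a=camera("top");b=camera("side")
st()
cr=lambda p,u,v:cv2.resize(p["img"][max(v-60,0):v+60,u-60:u+60,::-1],(390,390))
cv2.imwrite("pics/c2.png",np.hstack([cr(a,267,172),cr(b,305,190)]))
W=cloud(a);print(rect(W,(.606,.06),.1,.09,.108))
```

```text
clk 4.72 pos [0.6061 0.0345 0.0969] toolx_yaw 88.2 z [-0.  0. -1.] F [-0.2 -0.4 -0.4] grip 0.098 gf 0.0 [-0.51  0.42  0.47  1.68 -0.21  1.09 -0.01]
clk 4.83 pos [0.6061 0.0345 0.0969] toolx_yaw 88.2 z [ 0.  0. -1.] F [-0.8  0.  -0.2] grip 0.100 gf 0.0 [-0.51  0.42  0.47  1.68 -0.21  1.09 -0.01]
None
```

View pics/c2.png

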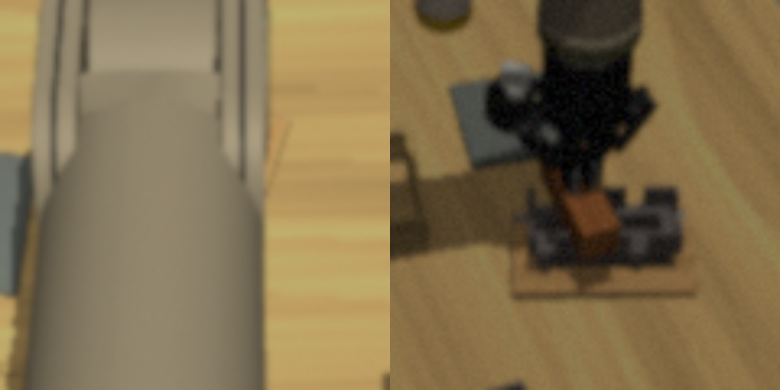

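Run:
```python
from h import *
p=camera("side");W=cloud(p)
m=outline_of("offcut",p)
for k in m[:2]:
    P=W[k["region"]];print(k["conf"],len(P),np.nanpercentile(P,[3,50,97],axis=0).round(3).tolist())
    hs=P[P[:,2]>.09]
print(rect(W,(.606,.03),.1,.09,.112))
v,u=np.mgrid[170:235,275:330]
q=cv2.resize(p["img"][140:240,250:360,::-1],(770,560) if 0 else (660,600),interpolation=cv2.INTER_NEAREST);cv2.imwrite("pics/c3.png",q)
```

```text
0.58 376 [[0.588, -0.021, 0.042], [0.597, 0.006, 0.1], [0.62, 0.072, 0.109]]
{'c': (0.607, 0.0291), 'L': 109, 'W': 38, 'yaw': 87.5, 'n': 262, 'zmed': 0.103, 'zmax': 0.1086}
```

View pics/c3.png

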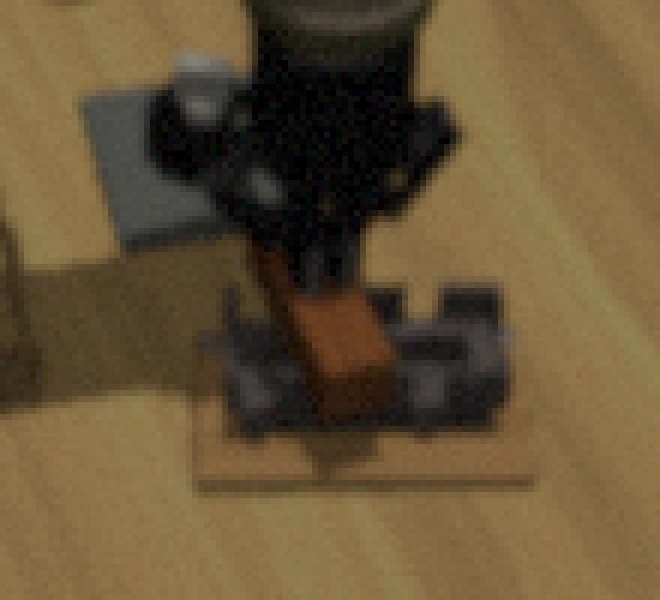

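Run:
```python
from h import *
p=camera("side");W=cloud(p)
for v in range(174,196,2):
    print(v,[tuple((W[v,u]*1000).round().astype(int)) if np.isfinite(W[v,u,0]) else None for u in(298,301,304,307,310)])
```

```text
174 [(np.int64(589), np.int64(32), np.int64(170)), (np.int64(592), np.int64(19), np.int64(181)), (np.int64(601), np.int64(19), np.int64(178)), (np.int64(618), np.int64(34), np.int64(157)), (np.int64(618), np.int64(16), np.int64(175))]
176 [(np.int64(591), np.int64(35), np.int64(158)), (np.int64(592), np.int64(18), np.int64(174)), (np.int64(600), np.int64(16), np.int64(173)), (np.int64(613), np.int64(24), np.int64(161)), (np.int64(622), np.int64(22), np.int64(159))]
178 [(np.int64(587), np.int64(27), np.int64(159)), (np.int64(593), np.int64(19), np.int64(165)), (np.int64(613), np.int64(41), np.int64(136)), (np.int64(614), np.int64(25), np.int64(151)), (np.int64(622), np.int64(22), np.int64(151))]
180 [(np.int64(588), np.int64(28), np.int64(150)), (np.int64(595), np.int64(24), np.int64(151)), (np.int64(612), np.int64(39), np.int64(129)), (np.int64(614), np.int64(25), np.int64(143)), (np.int64(624), np.int64(25), np.int64(139))]
182 [(np.int64(591), np.int64(33), np.int64(135)), (np.int64(597), np.int64(26), np.int64(140)), (np.int64(612), np.int64(39), np.int64(121)), (np.int64(615), n
[... 776 characters left out ...]
]
190 [(np.int64(590), np.int64(30), np.int64(105)), (np.int64(597), np.int64(24), np.int64(108)), (np.int64(607), np.int64(25), np.int64(103)), (np.int64(614), np.int64(20), np.int64(105)), (np.int64(623), np.int64(18), np.int64(104))]
192 [(np.int64(590), np.int64(29), np.int64(98)), (np.int64(595), np.int64(19), np.int64(105)), (np.int64(603), np.int64(16), np.int64(105)), (np.int64(611), np.int64(13), np.int64(105)), (np.int64(619), np.int64(9), np.int64(107))]
194 [(np.int64(589), np.int64(26), np.int64(92)), (np.int64(592), np.int64(11), np.int64(107)), (np.int64(600), np.int64(9), np.int64(105)), (np.int64(610), np.int64(9), np.int64(102)), (np.int64(618), np.int64(6), np.int64(101))]
```

Request:
carry_out([
  [0,0,-0.3,0,-0.8],
  [0,0,-0.7,0,-0.8],
  [0,0,-0.7,0,1],
  [0,0,-0.7,0,1],
])

```text
clock: 5.48
position: [0.6059, 0.0346, 0.2017]
ee_rot: [0.718, 0.696, 0.0, -0.0]
ft_force: [-0.5, -0.3, -0.3]
grip_width: 0.517
grasp_force: 0.0
```

Run:
```python
from h import *
st()
p=camera("side");W=cloud(p);st()
for lo in range(110,260,10):
    m=(np.hypot(W[...,0]-.606,W[...,1]-.03)<.09)&(W[...,2]>lo/1e3)&(W[...,2]<lo/1e3+.01)
    P=W[m]*1000
    print(lo,len(P),P.min(0).round() if len(P) else "",P.max(0).round() if len(P) else "")
P=camera("top");W=cloud(P);print(rect(W,(.606,.03),.1,.095,.115))
cv2.imwrite("pics/c4.png",cv2.resize(p["img"][100:220,240:370,::-1],(650,600)))
```

```text
clk 5.47 pos [0.6059 0.0346 0.2017] toolx_yaw 88.2 z [-0.  0. -1.] F [-0.5 -0.3 -0.3] grip 0.517 gf 0.0 [-0.53  0.32  0.5   1.57 -0.16  1.29 -0.04]
clk 5.53 pos [0.6055 0.0346 0.2009] toolx_yaw 88.2 z [-0.001 -0.    -1.   ] F [-0.3  1.2 -0.6] grip 0.606 gf 0.0 [-0.53  0.32  0.5   1.57 -0.16  1.29 -0.04]
110 5 [590. -15. 110.] [608.  70. 111.]
120 0  
130 0  
140 0  
150 0  
160 0  
170 0  
180 0  
190 0  
200 0  
210 11 [578.  22. 210.] [634.  44. 220.]
220 32 [571.  21. 220.] [642.  43. 229.]
230 46 [571.  18. 230.] [642.  43. 240.]
240 33 [571.  20. 241.] [643.  43. 250.]
250 40 [558.  19. 250.] [657.  38. 260.]
None
```

View pics/c4.png

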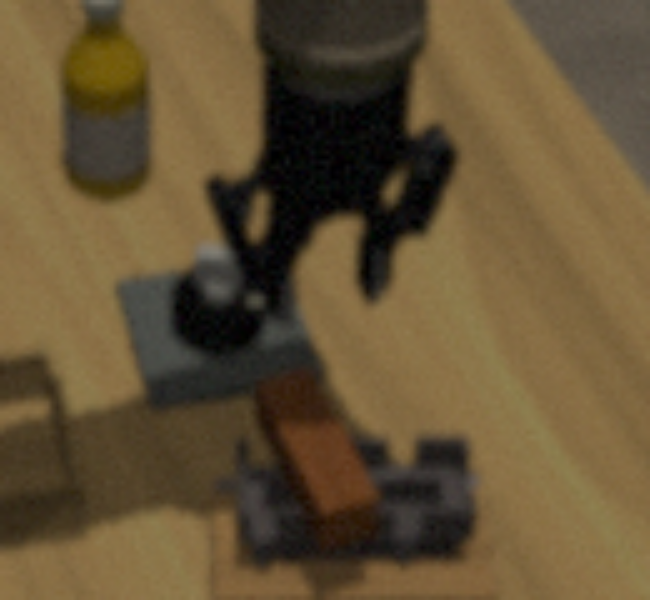

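Run:
```python
from h import *
p=camera("side");o,R=st();W=cloud(p);save(p,"s5.png")
f,cx,cy=K(p)
# project expected points: TCP, tips
for n,d in(("tcp",0),("tip",.022),("tip_back",.009)):
    for s in(-.0425,.0425):
        X=o["position"]+R[:,2]*d+R[:,1]*s; c=p["R"]@X+p["t"]; print(n,s,X.round(3),(c[0]/c[2]*f+cx).round(1),(c[1]/c[2]*f+cy).round(1))
g=p["img"].sum(2)
for v in range(140,175,2): print(v,[int(g[v,u]) for u in range(284,328,3)],[int(W[v,u,2]*1000) if W[v,u,2]==W[v,u,2] else -1 for u in range(308,322,3)])
```

```text
clk 5.62 pos [0.6054 0.0346 0.2006] toolx_yaw 88.2 z [-0.002 -0.    -1.   ] F [-0.6  1.3 -0.4] grip 0.779 gf 0.0 [-0.53  0.32  0.5   1.57 -0.16  1.29 -0.04]
tcp -0.0425 [0.563 0.036 0.201] 289.1 167.8
tcp 0.0425 [0.648 0.033 0.2  ] 317.7 160.5
tip -0.0425 [0.563 0.036 0.179] 288.9 173.4
tip 0.0425 [0.648 0.033 0.178] 317.2 166.1
tip_back -0.0425 [0.563 0.036 0.192] 289.0 170.1
tip_back 0.0425 [0.648 0.033 0.191] 317.5 162.8
140 [47, 61, 215, 43, 11, 1, 40, 19, 0, 24, 26, 177, 230, 53, 0] [297, 295, 301, 294, 3]
142 [44, 86, 240, 44, 39, 8, 28, 34, 71, 105, 169, 22, 79, 49, 55] [290, 289, 292, 289, 269]
144 [1, 104, 251, 31, 45, 26, 86, 185, 241, 283, 248, 39, 0, 26, 69] [3, 0, 7, 282, 268]
146 [31, 81, 175, 10, 22, 3, 241, 308, 327, 311, 173, 28, 26, 231, 238] [1, 2, 249, 271, 265]
148 [48, 37, 79, 40, 11, 100, 307, 335, 323, 316, 145, 30, 97, 321, 329] [5, 3, 244, 261, 261]
150 [79, 47, 42, 23, 38, 246, 332, 318, 325, 318, 126, 80, 161, 332, 334] [0, -1, 235, 252, 247]
152 [119, 29, 32, 35, 130, 293, 319, 328, 326, 328, 86, 67, 196, 330, 331] [1, 1, 233, 244, 242]
154 [143, 32, 36, 
[... 327 characters left out ...]
 310, 291, 320, 323, 317] [-1, 3, 3, 1, 0]
162 [50, 24, 61, 109, 224, 271, 315, 296, 312, 322, 318, 321, 315, 321, 330] [-4, 4, 1, -1, 0]
164 [32, 23, 1, 128, 190, 225, 310, 300, 306, 333, 317, 328, 328, 334, 329] [0, 0, -1, 0, 4]
166 [12, 28, 19, 201, 209, 210, 291, 297, 299, 314, 334, 324, 333, 318, 317] [-3, 5, 2, 0, 1]
168 [6, 0, 90, 188, 178, 136, 238, 317, 300, 303, 322, 309, 333, 314, 312] [2, 5, 4, 0, 4]
170 [50, 74, 102, 139, 132, 116, 141, 312, 311, 304, 317, 322, 322, 312, 324] [0, 0, 0, 2, 1]
172 [112, 89, 118, 119, 113, 117, 120, 265, 303, 289, 292, 317, 306, 325, 332] [2, 0, 0, 4, 1]
174 [120, 127, 119, 129, 124, 97, 109, 231, 313, 309, 297, 306, 329, 318, 325] [1, 4, 4, 0, -1]
```

Request:
carry_out([
  [0,0,0.2,0,-1],
  [0,0,0.4,0,-1],
  [0,0,0.6,0,-1],
  [0,0,0.667,0,-1],
  [0,0,0.667,0,-1],
  [0,0,0.667,0,-1],
  [0,0,0.667,0,-1],
], force=30)

```text
clock: 6.5
position: [0.6067, 0.0345, 0.103]
ee_rot: [0.718, 0.696, 0.001, 0.0]
ft_force: [-0.4, 0.3, -0.2]
grip_width: 0.003
grasp_force: 0.0
```

Request:
carry_out([
  [0,0,0.01,0,-1],
  [0,0,0.02,0,-1],
  [0,0,0.02,0,-1],
])

```text
clock: 6.88
position: [0.606, 0.0345, 0.0988]
ee_rot: [0.718, 0.696, -0.0, -0.0]
ft_force: [0.3, -0.4, -0.4]
grip_width: 0.002
grasp_force: 0.0
```

Request:
carry_out([
  [0,0,0.007,0,-1],
  [0,0,0.01,0,-1],
  [0,0,0.01,0,-1],
])

```text
clock: 7.25
position: [0.6061, 0.0345, 0.0974]
ee_rot: [0.718, 0.696, 0.0, -0.0]
ft_force: [-0.3, -0.2, 0.2]
grip_width: -0.001
grasp_force: 0.0
```

Request:
carry_out([
  [0,0,0.007,0,-1],
  [0,0,0.01,0,-1],
  [0,0,0.01,0,-1],
])

```text
clock: 7.62
position: [0.6061, 0.0345, 0.0958]
ee_rot: [0.718, 0.696, 0.0, -0.0]
ft_force: [-0.1, 0.3, -0.3]
grip_width: 0.0
grasp_force: 0.0
```

Request:
carry_out([
  [0,0,0.007,0,-1],
  [0,0,0.01,0,-1],
  [0,0,0.01,0,-1],
])

```text
clock: 8.0
position: [0.6063, 0.0345, 0.095]
ee_rot: [0.718, 0.696, 0.0, 0.0]
ft_force: [-1.8, -0.1, 5.6]
grip_width: -0.002
grasp_force: 2.7
```

Request:
carry_out([
  [0,0,0.007,0,-1],
  [0,0,0.01,0,-1],
  [0,0,0.01,0,-1],
])

```text
clock: 8.38
position: [0.6066, 0.0346, 0.0949]
ee_rot: [0.718, 0.696, 0.001, 0.0]
ft_force: [-7.4, 0.2, 17.6]
grip_width: -0.0
grasp_force: 8.9
```

Request:
carry_out([
  [0,0,0.007,0,-1],
  [0,0,0.01,0,-1],
  [0,0,0.01,0,-1],
])

```text
clock: 8.75
position: [0.607, 0.0345, 0.0949]
ee_rot: [0.718, 0.696, 0.001, 0.0]
ft_force: [-11.9, -0.5, 29.7]
grip_width: -0.001
grasp_force: 14.9
```

Request:
carry_out([
  [0,0,-0.15,0,-1],
  [0,0,-0.25,0,1],
  [0,0,-0.25,0,1],
  [0,0,-0.25,0,1],
  [0,0,-0.25,0,1],
  [0,0,-0.25,0,1],
  [0,0,-0.1,0,1],
  [0,0,0.08,0,1],
  [0,0,0.167,0,1],
  [0,0,0.167,0,1],
  [0,0,0.167,0,-0.5],
  [0,0,0.167,0,-1],
  [0,0,0.167,0,-1],
  [0,0,0.167,0,-1],
  [0,0,0.167,0,-1],
  [0,0,0.167,0,-1],
], force=60)

```text
clock: 10.75
position: [0.6067, 0.0346, 0.0672]
ee_rot: [0.718, 0.696, 0.001, 0.0]
ft_force: [-1.1, -0.3, 5.9]
grip_width: 0.414
grasp_force: 60.3
```

Run:
```python
from h import *
plan((.4195,.166,.135,169.7),(.4195,.166,.009,169.7),start=(.6064,.0345,.135,88.2))
```

```text
-> [0.42  0.166 0.135] 169.7
    [0.279, -0.424, -0.0, -0.906]
    [0.442, -0.25, -0.0, -0.906]
    [0.508, -0.021, -0.0, -0.906]
-> [0.42  0.166 0.009] 169.7
    [-0.0, 0.0, 0.84, 0.001]
```

Request:
carry_out([
  [0,0,-0.1,0,-1],
  [0,0,-0.3,0,-1],
  [0,0,-0.467,0,-1],
  [0,0,-0.467,0,-1],
  [0,0,-0.467,0,-1],
])

```text
clock: 11.38
position: [0.6056, 0.0346, 0.1358]
ee_rot: [0.718, 0.696, -0.0, -0.0]
ft_force: [0.3, -0.6, -0.8]
grip_width: 0.413
grasp_force: 59.9
```

Request:
carry_out([
  [0.09,-0.14,0,-0.3,-1],
  [0.19,-0.28,0,-0.6,-1],
  [0.279,-0.424,0,-0.906,-1],
  [0.279,-0.424,0,-0.906,-1],
])

```text
clock: 11.88
position: [0.5422, 0.0796, 0.1354]
ee_rot: [0.533, 0.846, -0.0, -0.001]
ft_force: [0.4, 0.3, -1.0]
grip_width: 0.408
grasp_force: 60.0
```

Request:
carry_out([
  [0.14,-0.08,0,-0.3,-1],
  [0.29,-0.16,0,-0.6,-1],
  [0.442,-0.25,0,-0.906,-1],
  [0.442,-0.25,0,-0.906,-1],
])

```text
clock: 12.38
position: [0.4807, 0.1228, 0.1358]
ee_rot: [0.321, 0.947, -0.0, -0.001]
ft_force: [-0.2, 0.9, -1.2]
grip_width: 0.412
grasp_force: 60.0
```

Request:
carry_out([
  [0.17,-0.01,0,-0.3,-1],
  [0.34,-0.015,0,-0.6,-1],
  [0.508,-0.021,0,-0.906,-1],
  [0.508,-0.021,0,-0.906,-1],
  [0.508,-0.021,0,-0.906,-1],
  [0.508,-0.021,0,-0.906,-1],
])

```text
clock: 13.12
position: [0.4199, 0.1653, 0.1363]
ee_rot: [0.091, 0.996, -0.0, 0.0]
ft_force: [-0.8, -0.4, -1.3]
grip_width: 0.411
grasp_force: 60.0
```

Request:
carry_out([
  [0,0,0.2,0,-1],
  [0,0,0.4,0,-1],
  [0,0,0.6,0,-1],
  [0,0,0.75,0,-1],
  [0,0,0.84,0,-1],
  [0,0,0.84,0,-1],
  [0,0,0.84,0,-1],
])

```text
clock: 14.0
position: [0.4198, 0.1662, 0.0111]
ee_rot: [0.09, 0.996, 0.0, 0.0]
ft_force: [0.5, 0.4, -0.7]
grip_width: 0.411
grasp_force: 60.0
```

Request:
carry_out([
  [0,0,0.02,0,-1],
  [0,0,0.02,0,-1],
  [0,0,0.02,0,0.2],
  [0,0,0.02,0,0.2],
  [0,0,0.02,0,0.2],
  [0,0,0.02,0,0.2],
  [0,0,-0.3,0,0.2],
  [0,0,-0.7,0,0.2],
  [0,0,-0.98,0,1],
  [0,0,-0.98,0,1],
  [0,0,-0.98,0,1],
])

```text
clock: 15.38
position: [0.4187, 0.1658, 0.1567]
ee_rot: [0.089, 0.996, -0.0, -0.0]
ft_force: [-0.2, 0.3, -0.1]
grip_width: 1.003
grasp_force: 0.0
```

Run:
```python
from h import *
p=camera("side");W=cloud(p);save(p,"s6.png")
for n,c,r,lo,hi in[("offcut",(.42,.166),.055,.025,.06),("stackAB",(.413,-.16),.1,.07,.1),("C",(.441,-.375),.1,.045,.07),("handle",(.609,-.23),.1,.03,.07)]: print(n,rect(W,c,r,lo,hi))
p=camera("top");W=cloud(p);save(p,"t6.png")
for n,c,r,lo,hi in[("bayrim",(.63,.03),.1,.055,.075),("stackAB",(.413,-.16),.1,.07,.1),("C",(.441,-.375),.1,.045,.07),("handle",(.609,-.23),.1,.03,.07)]: print(n,rect(W,c,r,lo,hi))
st()
```

```text
offcut {'c': (0.4182, 0.1667), 'L': 100, 'W': 98, 'yaw': -56.5, 'n': 472, 'zmed': 0.0415, 'zmax': 0.0478}
stackAB {'c': (0.4151, -0.1604), 'L': 141, 'W': 65, 'yaw': -1.0, 'n': 414, 'zmed': 0.0819, 'zmax': 0.0894}
C {'c': (0.4435, -0.3741), 'L': 142, 'W': 63, 'yaw': -1.8, 'n': 368, 'zmed': 0.0539, 'zmax': 0.0595}
handle {'c': (0.6129, -0.2309), 'L': 72, 'W': 21, 'yaw': -9.6, 'n': 224, 'zmed': 0.0467, 'zmax': 0.0518}
bayrim {'c': (0.63, 0.0291), 'L': 141, 'W': 60, 'yaw': -20.4, 'n': 256, 'zmed': 0.0679, 'zmax': 0.0713}
stackAB {'c': (0.4133, -0.1596), 'L': 139, 'W': 61, 'yaw': -1.0, 'n': 326, 'zmed': 0.0852, 'zmax': 0.0891}
C {'c': (0.4432, -0.3739), 'L': 139, 'W': 63, 'yaw': -1.8, 'n': 353, 'zmed': 0.0548, 'zmax': 0.0593}
handle {'c': (0.6124, -0.2286), 'L': 71, 'W': 19, 'yaw': -8.6, 'n': 232, 'zmed': 0.0474, 'zmax': 0.0515}
clk 15.47 pos [0.4184 0.1656 0.156 ] toolx_yaw 169.7 z [-0.002 -0.001 -1.   ] F [ 0.5  0.3 -0.2] grip 0.996 gf 0.0 [-0.69 -0.01  0.22  2.    0.    1.15  0.91]
```

View pics/s6.png

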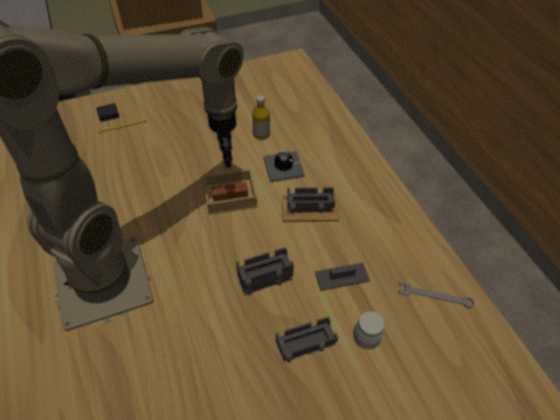

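Run:
```python
from h import *
plan((.4143,-.1598,.13,179),(.4143,-.1598,.0465,179))
print("B");plan((.5,-.06,.16,100,1),(.63,.029,.15,-20.2,1),(.63,.029,.0785,-20.2,1),start=(.4143,-.1598,.16,179))
```

```text
-> [ 0.414 -0.16   0.13 ] 179.0
    [-0.12, -0.713, 0.058, -0.103]
    [-0.081, -0.719, 0.058, -0.103]
    [-0.043, -0.722, 0.058, -0.103]
-> [ 0.414 -0.16   0.046] 179.0
    [0.0, 0.0, 0.556, 0.0]
B
-> [ 0.5  -0.06  0.16] 100
    [-0.187, 0.225, -0.0, 0.878]
    [-0.067, 0.284, -0.0, 0.878]
    [0.066, 0.285, -0.0, 0.878]
-> [0.63  0.029 0.15 ] -20.2
    [0.087, 0.191, 0.013, 0.801]
    [0.157, 0.14, 0.014, 0.801]
    [0.2, 0.063, 0.013, 0.801]
    [0.209, -0.024, 0.013, 0.801]
    [0.181, -0.107, 0.014, 0.801]
-> [0.63  0.029 0.078] -20.2
    [-0.0, 0.0, 0.476, 0.001]
```

Request:
carry_out([
  [-0.06,-0.36,0.03,-0.05,1],
  [-0.12,-0.713,0.058,-0.103,1],
  [-0.12,-0.713,0.058,-0.103,1],
])

```text
clock: 15.85
position: [0.4169, 0.0539, 0.1474]
ee_rot: [0.065, 0.998, -0.001, -0.001]
ft_force: [-0.5, 1.7, 0.8]
grip_width: 1.002
grasp_force: 0.0
```

Request:
carry_out([
  [-0.04,-0.36,0.03,-0.05,1],
  [-0.081,-0.719,0.058,-0.103,1],
  [-0.081,-0.719,0.058,-0.103,1],
])

```text
clock: 16.23
position: [0.4156, -0.0537, 0.1391]
ee_rot: [0.038, 0.999, -0.0, -0.001]
ft_force: [-0.1, 0.3, 1.1]
grip_width: 1.001
grasp_force: 0.0
```

Request:
carry_out([
  [-0.02,-0.36,0.03,-0.05,1],
  [-0.043,-0.722,0.058,-0.103,1],
  [-0.043,-0.722,0.058,-0.103,1],
  [-0.043,-0.722,0.058,-0.103,1],
  [-0.043,-0.722,0.058,-0.103,1],
])

```text
clock: 16.85
position: [0.4154, -0.1577, 0.1311]
ee_rot: [0.007, 1.0, 0.0, -0.0]
ft_force: [-0.1, -0.1, -0.0]
grip_width: 1.001
grasp_force: 0.0
```

Run:
```python
from h import *
plan((.4143,-.1598,.0465,179))
```

```text
-> [ 0.414 -0.16   0.046] 179.0
    [0.007, -0.014, 0.564, 0.005]
```

Request:
carry_out([
  [0,0,0.2,0,1],
  [0,0,0.4,0,1],
  [0,0,0.56,0,1],
  [0,0,0.56,0,1],
  [0,0,0.56,0,1],
  [0,0,0.56,0,1],
])

```text
clock: 17.6
position: [0.4159, -0.1593, 0.0483]
ee_rot: [0.009, 1.0, 0.0, 0.001]
ft_force: [0.1, -0.3, 0.3]
grip_width: 1.003
grasp_force: 0.0
```

Request:
carry_out([
  [0,0,0,0,0.4],
  [0,0,0,0,0],
  [0,0,0,0,-0.5],
  [0,0,0,0,-1],
  [0,0,0,0,-1],
  [0,0,0,0,-1],
], force=50)

```text
clock: 18.35
position: [0.4155, -0.1593, 0.048]
ee_rot: [0.009, 1.0, 0.0, 0.0]
ft_force: [-2.7, 1.8, 8.9]
grip_width: 0.691
grasp_force: 52.5
```

Request:
carry_out([
  [0,0,-0.05,0,-1],
  [0,0,-0.15,0,-1],
  [0,0,-0.3,0,-1],
  [0,0,-0.5,0,-1],
  [0,0,-0.75,0,-1],
  [0,0,-0.75,0,-1],
  [0,0,-0.75,0,-1],
])

```text
clock: 19.23
position: [0.4148, -0.1594, 0.1597]
ee_rot: [0.009, 1.0, 0.0, 0.0]
ft_force: [-0.8, -0.3, -1.1]
grip_width: 0.692
grasp_force: 54.5
```

Run:
```python
from h import *
p=camera("side");W=cloud(p)
print("A",rect(W,(.413,-.16),.1,.042,.07)); print("B",rect(W,(.413,-.16),.1,.13,.175))
m=(np.hypot(W[...,0]-.413,W[...,1]+.16)<.1)&(W[...,2]>.08)&(W[...,2]<.2)
print(np.histogram(W[m][:,2],bins=np.arange(.08,.2,.005)))
st()
cv2.imwrite("pics/c7.png",cv2.resize(p["img"][170:310,200:340,::-1],(560,560)))
```

```text
A {'c': (0.4157, -0.161), 'L': 142, 'W': 67, 'yaw': -1.7, 'n': 366, 'zmed': 0.0526, 'zmax': 0.0595}
B {'c': (0.4149, -0.1623), 'L': 141, 'W': 65, 'yaw': -1.1, 'n': 691, 'zmed': 0.1614, 'zmax': 0.1746}
(array([  0,   0,   0,   0,   0,   0,   0,   0,   0,   0,   0,   0,  25,
       136,  97,  79,  34,  49, 271, 115,  88, 103, 106]), array([0.08 , 0.085, 0.09 , 0.095, 0.1  , 0.105, 0.11 , 0.115, 0.12 ,
       0.125, 0.13 , 0.135, 0.14 , 0.145, 0.15 , 0.155, 0.16 , 0.165,
       0.17 , 0.175, 0.18 , 0.185, 0.19 , 0.195]))
clk 19.27 pos [ 0.4145 -0.1593  0.1592] toolx_yaw 179.0 z [-0.001  0.    -1.   ] F [-0.9  0.1 -1.4] grip 0.694 gf 54.5 [-0.38 -0.06  0.63  2.03  0.04  1.16  1.79]
```

View pics/c7.png

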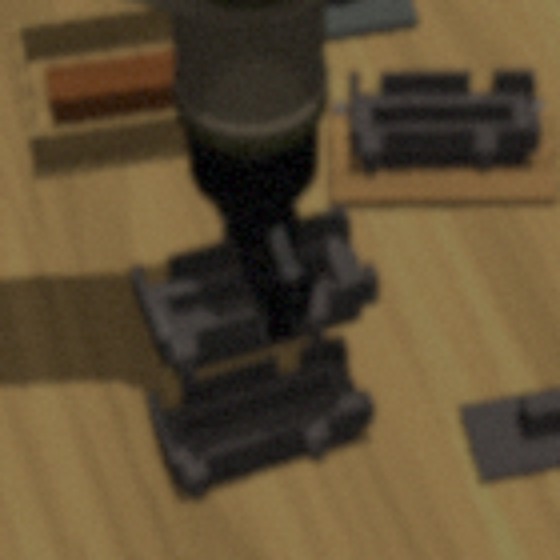

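Run:
```python
from h import *
p=camera("side");W=cloud(p)
print("bay",rect(W,(.63,.03),.085,.055,.075),rect(W,(.63,.03),.085,.06,.075))
P=W[(np.hypot(W[...,0]-.63,W[...,1]-.03)<.085)&(W[...,2]>.06)&(W[...,2]<.075)]
print(len(P))
plan((.5,-.06,.16,100,1),(.630,.0288,.16,-20.2,1))
```

```text
bay {'c': (0.6311, 0.0271), 'L': 140, 'W': 69, 'yaw': -18.7, 'n': 292, 'zmed': 0.0639, 'zmax': 0.072} {'c': (0.6313, 0.0275), 'L': 140, 'W': 68, 'yaw': -18.7, 'n': 212, 'zmed': 0.0661, 'zmax': 0.0722}
212
-> [ 0.5  -0.06  0.16] 100
    [-0.186, 0.224, -0.002, 0.878]
    [-0.068, 0.284, -0.002, 0.878]
    [0.065, 0.284, -0.002, 0.878]
-> [0.63  0.029 0.16 ] -20.2
    [0.087, 0.191, -0.0, 0.801]
    [0.157, 0.14, -0.0, 0.801]
    [0.2, 0.063, -0.0, 0.801]
    [0.208, -0.023, -0.0, 0.801]
    [0.181, -0.107, -0.0, 0.801]
```

Request:
carry_out([
  [-0.09,0.11,0,0.4,-1],
  [-0.186,0.224,0,0.878,-1],
  [-0.186,0.224,0,0.878,-1],
  [-0.186,0.224,0,0.878,-1],
])

```text
clock: 19.82
position: [0.443, -0.1263, 0.159]
ee_rot: [0.236, 0.972, -0.0, -0.001]
ft_force: [-0.4, -0.3, -2.4]
grip_width: 0.693
grasp_force: 54.4
```

Request:
carry_out([
  [-0.035,0.14,0,0.4,-1],
  [-0.068,0.284,0,0.878,-1],
  [-0.068,0.284,0,0.878,-1],
])

```text
clock: 20.2
position: [0.4725, -0.092, 0.1592]
ee_rot: [0.452, 0.892, -0.0, -0.0]
ft_force: [0.3, -0.0, -0.8]
grip_width: 0.687
grasp_force: 54.4
```

Request:
carry_out([
  [0.033,0.14,0,0.4,-1],
  [0.065,0.284,0,0.878,-1],
  [0.065,0.284,0,0.878,-1],
])

```text
clock: 20.58
position: [0.5011, -0.0589, 0.1591]
ee_rot: [0.643, 0.766, -0.0, -0.0]
ft_force: [0.3, -0.7, -1.8]
grip_width: 0.695
grasp_force: 54.4
```

Request:
carry_out([
  [0.04,0.1,0,0.4,-1],
  [0.087,0.191,0,0.801,-1],
  [0.087,0.191,0,0.801,-1],
])

```text
clock: 20.95
position: [0.5269, -0.0417, 0.1591]
ee_rot: [0.788, 0.615, -0.001, -0.0]
ft_force: [-0.1, 0.7, -1.6]
grip_width: 0.689
grasp_force: 54.4
```

Request:
carry_out([
  [0.08,0.07,0,0.4,-1],
  [0.157,0.14,0,0.801,-1],
  [0.157,0.14,0,0.801,-1],
])

```text
clock: 21.32
position: [0.553, -0.024, 0.1591]
ee_rot: [0.899, 0.438, -0.001, 0.0]
ft_force: [0.1, 0.1, -2.4]
grip_width: 0.688
grasp_force: 54.5
```

Request:
carry_out([
  [0.1,0.03,0,0.4,-1],
  [0.2,0.063,0,0.801,-1],
  [0.2,0.063,0,0.801,-1],
])

```text
clock: 21.7
position: [0.5789, -0.0061, 0.159]
ee_rot: [0.971, 0.241, -0.001, 0.0]
ft_force: [0.0, -0.2, -2.5]
grip_width: 0.696
grasp_force: 54.5
```

Request:
carry_out([
  [0.1,-0.01,0,0.4,-1],
  [0.208,-0.023,0,0.801,-1],
  [0.208,-0.023,0,0.801,-1],
])

```text
clock: 22.08
position: [0.6049, 0.0117, 0.1589]
ee_rot: [0.999, 0.034, -0.001, 0.0]
ft_force: [0.5, -0.9, -2.0]
grip_width: 0.696
grasp_force: 54.5
```

Request:
carry_out([
  [0.09,-0.05,0,0.4,-1],
  [0.181,-0.107,0,0.801,-1],
  [0.181,-0.107,0,0.801,-1],
  [0.181,-0.107,0,0.801,-1],
  [0.181,-0.107,0,0.801,-1],
])

```text
clock: 22.7
position: [0.6304, 0.0284, 0.1595]
ee_rot: [0.985, -0.174, -0.0, 0.0]
ft_force: [-0.0, -0.5, -1.8]
grip_width: 0.691
grasp_force: 54.5
```

Run:
```python
from h import *
p=camera("side");W=cloud(p)
st()
print("bay",rect(W,(.63,.03),.085,.06,.075))
for lo,hi in((.14,.165),(.185,.2),(.165,.2)): print("B",rect(W,(.63,.03),.085,lo,hi))
m=(np.hypot(W[...,0]-.63,W[...,1]-.03)<.085)&(W[...,2]>.12)&(W[...,2]<.2)
print(np.histogram(W[m][:,2],bins=np.arange(.12,.205,.005))[0])
cv2.imwrite("pics/c8.png",cv2.resize(p["img"][130:240,250:370,::-1],(600,550)))
```

```text
clk 22.75 pos [0.6304 0.0284 0.1596] toolx_yaw -20.1 z [-0.  0. -1.] F [ 1.  -0.1 -1. ] grip 0.692 gf 54.5 [-0.7   0.48  0.79  1.56 -0.35  1.25 -1.78]
bay {'c': (0.631, 0.0272), 'L': 140, 'W': 71, 'yaw': -19.3, 'n': 219, 'zmed': 0.0657, 'zmax': 0.0718}
B {'c': (0.6321, 0.024), 'L': 121, 'W': 60, 'yaw': -20.9, 'n': 303, 'zmed': 0.1549, 'zmax': 0.1643}
B {'c': (0.6314, 0.0198), 'L': 140, 'W': 78, 'yaw': -20.9, 'n': 288, 'zmed': 0.1938, 'zmax': 0.1993}
B {'c': (0.6314, 0.0198), 'L': 140, 'W': 78, 'yaw': -20.8, 'n': 750, 'zmed': 0.1796, 'zmax': 0.1987}
[  0   0   0   1  21  48  83  82  69  54 215 114  79  79  91 118]
```

View pics/c8.png

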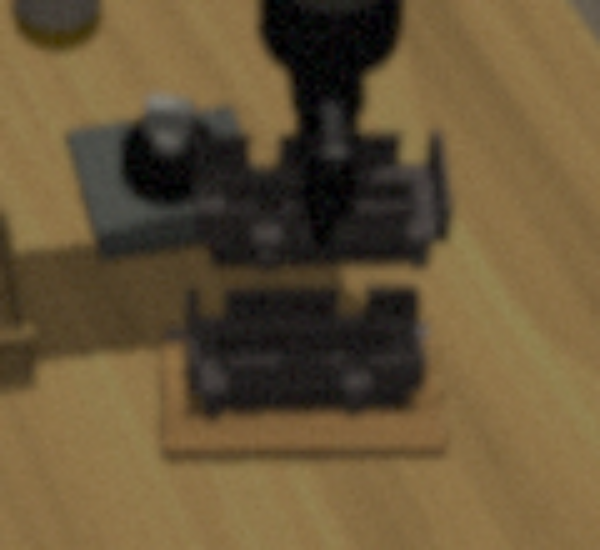

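```bash
cat >> h.py <<'E'
def ext(W,c,yaw,lo,hi,r=.085):
    m=(np.hypot(W[...,0]-c[0],W[...,1]-c[1])<r)&(W[...,2]>lo)&(W[...,2]<hi)
    P=W[m][:,:2]; y=np.radians(yaw); u=np.array([np.cos(y),np.sin(y)]); v=np.array([-u[1],u[0]])
    a,b=(P-c)@u*1e3,(P-c)@v*1e3
    q=lambda t:np.round([t.min(),np.percentile(t,1.5),np.percentile(t,98.5),t.max()],1)
    return len(P),"u",q(a),"mid",round((a.min()+a.max())/2,1),round((np.percentile(a,1.5)+np.percentile(a,98.5))/2,1),"v",q(b)
E
python3 - <<'E'
from h import *
c=np.array([.63,.029])
for n in("side","top"):
    for k in range(2):
        p=camera(n);W=cloud(p)
        print(n,"bay",ext(W,c,-20.2,.045,.075)); print("   B",ext(W,c,-20.2,.175,.205))
E
```

```text
side bay (509, 'u', array([-68.4, -68. ,  70.3,  71.7]), 'mid', np.float64(1.6), np.float64(1.2), 'v', array([-34.2, -33. ,  31.1,  33.7]))
   B (516, 'u', array([-65.9, -65.6,  73. ,  74.6]), 'mid', np.float64(4.3), np.float64(3.7), 'v', array([-45.3, -44.3,  29.6,  31.4]))
side bay (501, 'u', array([-68.3, -68. ,  70.5,  72.5]), 'mid', np.float64(2.1), np.float64(1.3), 'v', array([-35.5, -33.2,  31. ,  32.5]))
   B (491, 'u', array([-65.9, -65.1,  73. ,  74.7]), 'mid', np.float64(4.4), np.float64(4.0), 'v', array([-47. , -44.6,  29.6,  31.7]))Traceback (most recent call last):
  File "<stdin>", line 6, in <module>
  File "h.py", line 61, in ext
    return len(P),"u",q(a),"mid",round((a.min()+a.max())/2,1),round((np.percentile(a,1.5)+np.percentile(a,98.5))/2,1),"v",q(b)
                      ~^^^
  File "h.py", line 60, in <lambda>
    q=lambda t:np.round([t.min(),np.percentile(t,1.5),np.percentile(t,98.5),t.max()],1)
                         ~~~~~^^
    return umr_minimum(a, axis, None, out, keepdims, initial, where)
ValueError: zero-size array to reduction operation minimum which has no identity
```

Request:
carry_out([
  [-0.013,-0.005,0.15,0,-1],
  [-0.013,-0.005,0.3,0,-1],
  [-0.013,-0.005,0.42,0,-1],
  [-0.013,-0.005,0.49,0,-1],
  [-0.013,-0.005,0.49,0,-1],
  [-0.013,-0.005,0.49,0,-1],
])

```text
clock: 23.65
position: [0.6296, 0.03, 0.087]
ee_rot: [0.985, -0.175, 0.0, -0.0]
ft_force: [0.4, -0.6, -1.5]
grip_width: 0.69
grasp_force: 54.5
```

Request:
carry_out([
  [0,0,0.013,0,-1],
  [0,0,0.026,0,-1],
  [0,0,0.026,0,-1],
  [0,0,0.026,0,-1],
])

```text
clock: 24.15
position: [0.6291, 0.0301, 0.0824]
ee_rot: [0.985, -0.175, 0.0, -0.0]
ft_force: [-0.2, 0.3, -1.4]
grip_width: 0.687
grasp_force: 54.5
```

Request:
carry_out([
  [0,0,0.01,0,-1],
  [0,0,0.02,0,-1],
  [0,0,0.025,0,-1],
  [0,0,0.025,0,-1],
])

```text
clock: 24.65
position: [0.6291, 0.0301, 0.0791]
ee_rot: [0.985, -0.175, -0.0, -0.0]
ft_force: [-3.4, -0.3, 5.1]
grip_width: 0.698
grasp_force: 55.1
```

Request:
carry_out([
  [0,0,0,0,0.6],
  [0,0,0,0,1],
  [0,0,0,0,1],
  [0,0,0,0,1],
  [0,0,-0.15,0,1],
  [0,0,-0.5,0,1],
  [0,0,-0.6,0,1],
  [0,0,-0.6,0,1],
])

```text
clock: 25.65
position: [0.6296, 0.0302, 0.1693]
ee_rot: [0.985, -0.175, 0.001, -0.0]
ft_force: [-0.2, 0.6, -0.4]
grip_width: 0.997
grasp_force: 0.0
```

Run:
```python
from h import *
plan((.4146,-.1602,.12,-1.3,1))
```

```text
-> [ 0.415 -0.16   0.12 ] -1.3
    [-0.454, 0.843, 0.164, -0.314]
    [-0.586, 0.757, 0.165, -0.314]
```

Request:
carry_out([
  [-0.227,0.42,0.08,-0.15,1],
  [-0.454,0.843,0.164,-0.314,1],
  [-0.454,0.843,0.164,-0.314,1],
  [-0.454,0.843,0.164,-0.314,1],
])

```text
clock: 26.15
position: [0.5198, -0.0657, 0.1427]
ee_rot: [0.996, -0.095, -0.001, -0.0]
ft_force: [0.2, 0.1, -0.1]
grip_width: 0.998
grasp_force: 0.0
```

Request:
carry_out([
  [-0.29,0.38,0.08,-0.15,1],
  [-0.586,0.757,0.165,-0.314,1],
  [-0.586,0.757,0.165,-0.314,1],
  [-0.586,0.757,0.165,-0.314,1],
  [-0.586,0.757,0.165,-0.314,1],
])

```text
clock: 26.78
position: [0.4156, -0.1591, 0.1196]
ee_rot: [1.0, -0.011, 0.0, 0.0]
ft_force: [-0.7, -0.3, -0.5]
grip_width: 1.003
grasp_force: 0.0
```

Run:
```python
from h import *
p=camera("side");W=cloud(p);c=np.array([.63,.029])
print("bay",ext(W,c,-20.2,.045,.075));print("B",ext(W,c,-20.2,.095,.125))
print("A",rect(W,(.413,-.16),.09,.045,.07)); print("C",rect(W,(.441,-.375),.1,.045,.07))
p=camera("top");W=cloud(p)
print("B",rect(W,(.63,.03),.1,.105,.13)); print("A",rect(W,(.413,-.16),.09,.045,.07))
endprof(W,(.63,.029),np.radians(-20.2),.117)
plan((.4146,-.1602,.018,-1.3,1))
```

```text
bay (421, 'u', array([-68.4, -68. ,  69.3,  71.8]), 'mid', np.float64(1.7), np.float64(0.6), 'v', array([-34.7, -32.9,  24.3,  29.8]))
B (533, 'u', array([-67.3, -65.8,  71.4,  72.8]), 'mid', np.float64(2.7), np.float64(2.8), 'v', array([-36.6, -33.4,  31.2,  36.7]))
A {'c': (0.4154, -0.1595), 'L': 141, 'W': 67, 'yaw': -0.6, 'n': 297, 'zmed': 0.0535, 'zmax': 0.0601}
C {'c': (0.4439, -0.374), 'L': 141, 'W': 64, 'yaw': -3.6, 'n': 373, 'zmed': 0.0538, 'zmax': 0.0596}
B {'c': (0.6305, 0.0286), 'L': 141, 'W': 60, 'yaw': -20.0, 'n': 294, 'zmed': 0.1166, 'zmax': 0.1201}
A {'c': (0.4138, -0.1585), 'L': 140, 'W': 58, 'yaw': -1.3, 'n': 149, 'zmed': 0.0559, 'zmax': 0.0594}
end 1 centre rim pts 29; end -1 centre rim pts 0; x -55 20 x -30 0 x 30 23 x 55 0 
-> [ 0.415 -0.16   0.018] -1.3
    [-0.005, 0.006, 0.677, 0.003]
```

Request:
carry_out([
  [0,0,0.2,0,1],
  [0,0,0.4,0,1],
  [0,0,0.6,0,1],
  [0,0,0.68,0,1],
  [0,0,0.68,0,1],
  [0,0,0.68,0,1],
])

```text
clock: 27.62
position: [0.4149, -0.1603, 0.0182]
ee_rot: [1.0, -0.012, 0.001, -0.0]
ft_force: [-0.2, 0.0, -0.3]
grip_width: 1.007
grasp_force: 0.0
```

Request:
carry_out([
  [0,0,0,0,0.4],
  [0,0,0,0,0],
  [0,0,0,0,-0.5],
  [0,0,0,0,-1],
  [0,0,0,0,-1],
  [0,0,0,0,-1],
], force=50)

```text
clock: 28.38
position: [0.4147, -0.1601, 0.0181]
ee_rot: [1.0, -0.011, 0.001, -0.0]
ft_force: [-2.6, 1.9, 9.8]
grip_width: 0.694
grasp_force: 52.5
```

Request:
carry_out([
  [0,0,-0.2,0,-1],
  [0,0,-0.4,0,-1],
  [0,0,-0.6,0,-1],
  [0,0,-0.8,0,-1],
  [0,0,-0.97,0,-1],
  [0,0,-0.97,0,-1],
  [0,0,-0.97,0,-1],
])

```text
clock: 29.25
position: [0.4136, -0.1601, 0.1621]
ee_rot: [1.0, -0.012, -0.0, -0.0]
ft_force: [-1.1, 0.7, -1.5]
grip_width: 0.69
grasp_force: 56.1
```

Run:
```python
from h import *
st();plan((.6319,.0290,.215,-20.2,1))
```

```text
clk 29.25 pos [ 0.4136 -0.1601  0.1621] toolx_yaw -1.3 z [-0.     0.001 -1.   ] F [-1.1  0.7 -1.5] grip 0.690 gf 56.1 [-0.71 -0.11  0.95  2.03  0.1   1.18 -1.4 ]
-> [0.632 0.029 0.215] -20.2
    [0.713, -0.647, -0.176, 0.315]
    [0.597, -0.755, -0.177, 0.315]
```

Request:
carry_out([
  [0.24,-0.22,-0.08,0.1,-1],
  [0.48,-0.43,-0.176,0.2,-1],
  [0.713,-0.647,-0.176,0.315,-1],
  [0.713,-0.647,-0.176,0.315,-1],
])

```text
clock: 29.75
position: [0.5245, -0.0625, 0.1872]
ee_rot: [0.996, -0.092, -0.001, 0.002]
ft_force: [-1.9, -1.0, -2.3]
grip_width: 0.695
grasp_force: 56.0
```

Request:
carry_out([
  [0.2,-0.25,-0.1,0.1,-1],
  [0.4,-0.5,-0.177,0.2,-1],
  [0.597,-0.755,-0.177,0.315,-1],
  [0.597,-0.755,-0.177,0.315,-1],
  [0.597,-0.755,-0.177,0.315,-1],
  [0.597,-0.755,-0.177,0.315,-1],
])

```text
clock: 30.5
position: [0.6317, 0.0272, 0.2157]
ee_rot: [0.984, -0.177, -0.0, 0.0]
ft_force: [0.4, 0.2, -2.4]
grip_width: 0.689
grasp_force: 56.0
```

Run:
```python
from h import *
p=camera("side");W=cloud(p);c=np.array([.63,.029]);st()
print("B",ext(W,c,-20.2,.095,.125));print("A",ext(W,c,-20.2,.23,.252))
plan((.6314,.0291,.135,-20.2,1))
```

```text
clk 30.55 pos [0.6318 0.0275 0.2159] toolx_yaw -20.3 z [-0.  0. -1.] F [ 0.2  0.  -1.2] grip 0.691 gf 56.0 [-0.75  0.45  0.87  1.49 -0.35  1.36 -1.78]
B (505, 'u', array([-67.5, -66.3,  71.5,  72.5]), 'mid', np.float64(2.5), np.float64(2.6), 'v', array([-35. , -33. ,  31.6,  35.3]))
A (455, 'u', array([-67. , -64.1,  71.4,  73.2]), 'mid', np.float64(3.1), np.float64(3.7), 'v', array([-46.3, -43.5,  29.2,  32.6]))
-> [0.631 0.029 0.135] -20.2
    [-0.006, -0.009, 0.539, -0.004]
```

Request:
carry_out([
  [-0.005,-0.007,0.15,0,-1],
  [-0.005,-0.007,0.3,0,-1],
  [-0.005,-0.007,0.45,0,-1],
  [-0.005,-0.007,0.53,0,-1],
  [-0.005,-0.007,0.54,0,-1],
  [-0.005,-0.007,0.54,0,-1],
  [-0.005,-0.007,0.54,0,-1],
])

```text
clock: 31.42
position: [0.6325, 0.03, 0.1356]
ee_rot: [0.984, -0.176, 0.001, -0.0]
ft_force: [-1.0, 0.1, -1.4]
grip_width: 0.691
grasp_force: 56.0
```

Request:
carry_out([
  [0,0,0.01,0,-1],
  [0,0,0.02,0,-1],
  [0,0,0.024,0,-1],
  [0,0,0.024,0,-1],
])

```text
clock: 31.92
position: [0.632, 0.0301, 0.131]
ee_rot: [0.984, -0.176, -0.0, 0.0]
ft_force: [0.3, -0.3, -1.6]
grip_width: 0.693
grasp_force: 56.0
```

Request:
carry_out([
  [0,0,0.01,0,-1],
  [0,0,0.018,0,-1],
  [0,0,0.022,0,-1],
  [0,0,0.022,0,-1],
])

```text
clock: 32.42
position: [0.6321, 0.03, 0.1282]
ee_rot: [0.984, -0.176, 0.0, -0.0]
ft_force: [-3.3, 0.0, 4.5]
grip_width: 0.695
grasp_force: 56.8
```

Request:
carry_out([
  [0,0,0,0,0.6],
  [0,0,0,0,1],
  [0,0,0,0,1],
  [0,0,0,0,1],
  [0,0,-0.15,0,1],
  [0,0,-0.5,0,1],
  [0,0,-0.6,0,1],
  [0,0,-0.6,0,1],
])

```text
clock: 33.42
position: [0.6325, 0.0301, 0.2185]
ee_rot: [0.984, -0.176, 0.001, -0.0]
ft_force: [-0.1, -0.6, -1.2]
grip_width: 1.0
grasp_force: 0.0
```

Run:
```python
from h import *
p=camera("top");W=cloud(p)
print("C",rect(W,(.443,-.374),.11,.042,.07)); print("lid",rect(W,(.612,-.228),.1,.03,.07))
r=rect(W,(.443,-.374),.11,.042,.07);endprof(W,r["c"],np.radians(r["yaw"]),.056)
plan((r["c"][0],r["c"][1],.12,r["yaw"],1))
```

```text
C {'c': (0.4428, -0.3732), 'L': 140, 'W': 62, 'yaw': -2.5, 'n': 402, 'zmed': 0.054, 'zmax': 0.0587}
lid {'c': (0.6125, -0.2284), 'L': 70, 'W': 18, 'yaw': -9.3, 'n': 230, 'zmed': 0.0477, 'zmax': 0.052}
end 1 centre rim pts 0; end -1 centre rim pts 16; x -55 0 x -30 32 x 30 0 x 55 27 
-> [ 0.443 -0.373  0.12 ] -2.5
    [-0.084, 0.986, 0.216, -0.197]
    [-0.186, 0.973, 0.216, -0.197]
    [-0.285, 0.948, 0.216, -0.197]
```

Request:
carry_out([
  [-0.04,0.49,0.1,-0.1,1],
  [-0.084,0.986,0.216,-0.197,1],
  [-0.084,0.986,0.216,-0.197,1],
  [-0.084,0.986,0.216,-0.197,1],
])

```text
clock: 33.98
position: [0.5671, -0.1065, 0.1838]
ee_rot: [0.992, -0.127, -0.001, 0.0]
ft_force: [1.0, 1.2, 0.3]
grip_width: 1.0
grasp_force: 0.0
```

Request:
carry_out([
  [-0.09,0.49,0.1,-0.1,1],
  [-0.186,0.973,0.216,-0.197,1],
  [-0.186,0.973,0.216,-0.197,1],
  [-0.186,0.973,0.216,-0.197,1],
])

```text
clock: 34.48
position: [0.5048, -0.2397, 0.1519]
ee_rot: [0.997, -0.075, -0.001, 0.0]
ft_force: [-0.2, 1.1, -0.1]
grip_width: 0.997
grasp_force: 0.0
```

Request:
carry_out([
  [-0.14,0.47,0.1,-0.1,1],
  [-0.285,0.948,0.216,-0.197,1],
  [-0.285,0.948,0.216,-0.197,1],
  [-0.285,0.948,0.216,-0.197,1],
  [-0.285,0.948,0.216,-0.197,1],
])

```text
clock: 35.1
position: [0.4447, -0.3713, 0.1203]
ee_rot: [1.0, -0.02, -0.0, -0.0]
ft_force: [-0.1, -0.3, 0.4]
grip_width: 0.998
grasp_force: 0.0
```

Run:
```python
from h import *
p=camera("top");W=cloud(p)
print("A",rect(W,(.63,.03),.1,.155,.18)); endprof(W,(.63,.029),np.radians(-20.2),.166)
p=camera("side");W=cloud(p)
print("C",rect(W,(.443,-.374),.1,.045,.07))
plan((.4430,-.3735,.018,-2.4,1))
```

```text
A {'c': (0.6309, 0.0295), 'L': 140, 'W': 60, 'yaw': -20.3, 'n': 306, 'zmed': 0.1659, 'zmax': 0.1693}
end 1 centre rim pts 0; end -1 centre rim pts 29; x -55 0 x -30 25 x 30 0 x 55 21 
C {'c': (0.4441, -0.3746), 'L': 141, 'W': 65, 'yaw': -1.7, 'n': 327, 'zmed': 0.0539, 'zmax': 0.06}
-> [ 0.443 -0.374  0.018] -2.4
    [-0.01, 0.015, 0.684, 0.003]
```

Request:
carry_out([
  [0,0,0.2,0,1],
  [0,0,0.4,0,1],
  [0,0,0.6,0,1],
  [0,0,0.68,0,1],
  [0,0,0.68,0,1],
  [0,0,0.68,0,1],
])

```text
clock: 35.95
position: [0.4437, -0.3736, 0.0198]
ee_rot: [1.0, -0.022, 0.001, 0.0]
ft_force: [0.5, 0.4, 1.0]
grip_width: 1.005
grasp_force: 0.0
```

Request:
carry_out([
  [0,0,0,0,0.4],
  [0,0,0,0,0],
  [0,0,0,0,-0.5],
  [0,0,0,0,-1],
  [0,0,0,0,-1],
  [0,0,0,0,-1],
], force=50)

```text
clock: 36.7
position: [0.4434, -0.3736, 0.0196]
ee_rot: [1.0, -0.022, 0.001, 0.0]
ft_force: [-0.6, 1.5, 6.1]
grip_width: 0.695
grasp_force: 54.3
```

Request:
carry_out([
  [0,0,-0.2,0,-1],
  [0,0,-0.4,0,-1],
  [0,0,-0.6,0,-1],
  [0,0,-0.8,0,-1],
  [0,0,-0.97,0,-1],
  [0,0,-0.97,0,-1],
  [0,0,-0.97,0,-1],
])

```text
clock: 37.58
position: [0.4426, -0.3729, 0.1633]
ee_rot: [1.0, -0.022, -0.0, -0.0]
ft_force: [-0.1, 0.3, -1.7]
grip_width: 0.692
grasp_force: 54.9
```

Run:
```python
from h import *
st()
plan((.5,-.2,.22,80,1),(.6309,.0295,.265,159.7,1))
```

```text
clk 37.58 pos [ 0.4426 -0.3729  0.1633] toolx_yaw -2.5 z [-0.001  0.001 -1.   ] F [-0.1  0.3 -1.7] grip 0.692 gf 54.9 [-0.13  0.38  0.93  1.71 -0.32  1.22 -0.73]
-> [ 0.5  -0.2   0.22] 80
    [0.111, -0.389, -0.126, -0.917]
    [0.278, -0.295, -0.126, -0.917]
    [0.382, -0.132, -0.126, -0.917]
-> [0.631 0.03  0.265] 159.7
    [0.553, 0.198, -0.1, -0.885]
    [0.405, 0.425, -0.1, -0.885]
    [0.174, 0.561, -0.1, -0.885]
```

Request:
carry_out([
  [0.05,-0.19,-0.06,-0.3,-1],
  [0.111,-0.389,-0.126,-0.6,-1],
  [0.111,-0.389,-0.126,-0.917,-1],
  [0.111,-0.389,-0.126,-0.917,-1],
])

```text
clock: 38.08
position: [0.4617, -0.3153, 0.1821]
ee_rot: [0.976, 0.216, -0.0, -0.001]
ft_force: [0.8, -0.2, -1.7]
grip_width: 0.694
grasp_force: 54.9
```

Request:
carry_out([
  [0.14,-0.15,-0.06,-0.3,-1],
  [0.278,-0.295,-0.126,-0.6,-1],
  [0.278,-0.295,-0.126,-0.917,-1],
  [0.278,-0.295,-0.126,-0.917,-1],
])

```text
clock: 38.58
position: [0.4806, -0.2583, 0.2012]
ee_rot: [0.898, 0.44, -0.0, -0.0]
ft_force: [-0.5, -0.2, -2.0]
grip_width: 0.69
grasp_force: 54.9
```

Request:
carry_out([
  [0.19,-0.07,-0.06,-0.3,-1],
  [0.382,-0.132,-0.126,-0.6,-1],
  [0.382,-0.132,-0.126,-0.917,-1],
  [0.382,-0.132,-0.126,-0.917,-1],
])

```text
clock: 39.08
position: [0.4998, -0.2012, 0.2203]
ee_rot: [0.768, 0.64, -0.0, -0.0]
ft_force: [-0.8, 0.1, -2.2]
grip_width: 0.694
grasp_force: 54.9
```

Request:
carry_out([
  [0.27,0.1,-0.1,-0.3,-1],
  [0.553,0.198,-0.1,-0.6,-1],
  [0.553,0.198,-0.1,-0.885,-1],
  [0.553,0.198,-0.1,-0.885,-1],
])

```text
clock: 39.58
position: [0.5435, -0.1249, 0.2352]
ee_rot: [0.601, 0.799, -0.001, -0.0]
ft_force: [-0.1, -0.5, -1.9]
grip_width: 0.694
grasp_force: 54.9
```

Request:
carry_out([
  [0.2,0.21,-0.1,-0.3,-1],
  [0.405,0.425,-0.1,-0.6,-1],
  [0.405,0.425,-0.1,-0.885,-1],
  [0.405,0.425,-0.1,-0.885,-1],
])

```text
clock: 40.08
position: [0.5874, -0.0489, 0.2505]
ee_rot: [0.402, 0.916, -0.0, -0.0]
ft_force: [-0.3, -0.3, -1.7]
grip_width: 0.693
grasp_force: 55.0
```

Request:
carry_out([
  [0.08,0.28,-0.1,-0.3,-1],
  [0.174,0.561,-0.1,-0.6,-1],
  [0.174,0.561,-0.1,-0.885,-1],
  [0.174,0.561,-0.1,-0.885,-1],
  [0.174,0.561,-0.1,-0.885,-1],
  [0.174,0.561,-0.1,-0.885,-1],
])

```text
clock: 40.83
position: [0.6311, 0.0281, 0.266]
ee_rot: [0.179, 0.984, 0.0, 0.0]
ft_force: [0.2, -0.4, -1.7]
grip_width: 0.689
grasp_force: 55.1
```

Run:
```python
from h import *
p=camera("side");W=cloud(p);c=np.array([.63,.029]);st()
print("A",ext(W,c,-20.2,.145,.175));print("C",ext(W,c,-20.2,.28,.305))
plan((.6305,.0296,.186,159.7,1))
```

```text
clk 40.88 pos [0.6311 0.0284 0.266 ] toolx_yaw 159.5 z [ 0.  0. -1.] F [-0.7  0.  -1.2] grip 0.691 gf 55.1 [-0.41  0.34  0.38  1.4  -0.13  1.43  1.19]
A (513, 'u', array([-67.7, -67.3,  71.2,  72.4]), 'mid', np.float64(2.3), np.float64(2.0), 'v', array([-33.3, -32.2,  31.9,  35.4]))
C (556, 'u', array([-66. , -65.7,  72.7,  74.1]), 'mid', np.float64(4.1), np.float64(3.5), 'v', array([-46.8, -44.4,  29.6,  33.6]))
-> [0.63  0.03  0.186] 159.7
    [0.006, 0.006, 0.533, -0.008]
```

Request:
carry_out([
  [0.008,0.005,0.15,0,-1],
  [0.008,0.005,0.3,0,-1],
  [0.008,0.005,0.45,0,-1],
  [0.008,0.005,0.53,0,-1],
  [0.008,0.005,0.53,0,-1],
  [0.008,0.005,0.53,0,-1],
])

```text
clock: 41.62
position: [0.6308, 0.0301, 0.1874]
ee_rot: [0.177, 0.984, 0.0, 0.001]
ft_force: [0.3, -0.5, -1.4]
grip_width: 0.697
grasp_force: 55.1
```

Request:
carry_out([
  [0,0,0.01,0,-1],
  [0,0,0.02,0,-1],
  [0,0,0.03,0,-1],
  [0,0,0.03,0,-1],
  [0,0,0.03,0,-1],
])

```text
clock: 42.25
position: [0.6304, 0.0302, 0.1819]
ee_rot: [0.176, 0.984, 0.0, 0.0]
ft_force: [-0.8, -0.6, -2.3]
grip_width: 0.689
grasp_force: 55.1
```

No contact yet, so it has entered the mouth; seat it.

Request:
carry_out([
  [0,0,0.01,0,-1],
  [0,0,0.018,0,-1],
  [0,0,0.025,0,-1],
  [0,0,0.025,0,-1],
])

```text
clock: 42.75
position: [0.6304, 0.0302, 0.1786]
ee_rot: [0.176, 0.984, 0.0, 0.0]
ft_force: [-1.9, -0.0, 3.3]
grip_width: 0.688
grasp_force: 55.8
```

Request:
carry_out([
  [0,0,0,0,0.6],
  [0,0,0,0,1],
  [0,0,0,0,1],
  [0,0,0,0,1],
  [0,0,-0.15,0,1],
  [0,0,-0.5,0,1],
  [0,0,-0.6,0,1],
  [0,0,-0.6,0,1],
])

```text
clock: 43.75
position: [0.6308, 0.0302, 0.2689]
ee_rot: [0.176, 0.984, 0.0, 0.001]
ft_force: [-0.6, 0.7, -1.0]
grip_width: 1.002
grasp_force: 0.0
```

Run:
```python
from h import *
p=camera("top");W=cloud(p)
r=rect(W,(.612,-.228),.1,.03,.07);print("lid",r)
W=cloud(camera("side"));print(rect(W,(.612,-.228),.1,.03,.07))
if r: plan((r["c"][0]+.0003,r["c"][1]-.0007,.12,180+r["yaw"],1))
```

```text
lid {'c': (0.6125, -0.2283), 'L': 71, 'W': 18, 'yaw': -9.5, 'n': 230, 'zmed': 0.0475, 'zmax': 0.0512}
{'c': (0.6139, -0.23), 'L': 71, 'W': 21, 'yaw': -9.3, 'n': 230, 'zmed': 0.0459, 'zmax': 0.0522}
-> [ 0.613 -0.229  0.12 ] 170.5
    [-0.247, -0.83, 0.489, -0.18]
    [-0.167, -0.85, 0.488, -0.18]
```

Request:
carry_out([
  [-0.12,-0.41,0.1,-0.09,1],
  [-0.247,-0.83,0.3,-0.18,1],
  [-0.247,-0.83,0.489,-0.18,1],
  [-0.247,-0.83,0.489,-0.18,1],
])

```text
clock: 44.35
position: [0.6195, -0.1003, 0.191]
ee_rot: [0.131, 0.991, -0.0, -0.003]
ft_force: [0.3, 0.9, 0.2]
grip_width: 0.999
grasp_force: 0.0
```

Request:
carry_out([
  [-0.08,-0.42,0.24,-0.09,1],
  [-0.167,-0.85,0.488,-0.18,1],
  [-0.167,-0.85,0.488,-0.18,1],
  [-0.167,-0.85,0.488,-0.18,1],
  [-0.167,-0.85,0.488,-0.18,1],
])

```text
clock: 44.98
position: [0.6146, -0.2266, 0.1225]
ee_rot: [0.082, 0.997, 0.001, 0.001]
ft_force: [0.2, 0.5, 0.2]
grip_width: 0.997
grasp_force: 0.0
```

Request:
carry_out([
  [0,0,0.2,0,0.3],
  [0,0,0.4,0,0.3],
  [0,0,0.6,0,0.3],
  [0,0,0.7,0,0.3],
  [0,0,0.745,0,0.3],
  [0,0,0.745,0,0.3],
  [0,0,0.745,0,0.3],
])

```text
clock: 45.85
position: [0.614, -0.2293, 0.011]
ee_rot: [0.083, 0.997, -0.0, 0.001]
ft_force: [0.4, -0.3, 0.2]
grip_width: 0.651
grasp_force: 0.0
```

Run:
```python
from h import *
st()
p=camera("top");W=cloud(p)
print("C",rect(W,(.63,.03),.1,.2,.23)); endprof(W,(.63,.029),np.radians(-20.2),.215)
print("lidplate side",rect(cloud(camera("side")),(.612,-.228),.09,.007,.02))
```

```text
clk 45.85 pos [ 0.614  -0.2293  0.011 ] toolx_yaw 170.5 z [ 0.002 -0.    -1.   ] F [ 0.4 -0.3  0.2] grip 0.651 gf 0.0 [-0.    0.61  0.39  1.6  -0.26  0.99  1.88]
C {'c': (0.6294, 0.0292), 'L': 140, 'W': 60, 'yaw': -20.2, 'n': 399, 'zmed': 0.2146, 'zmax': 0.2177}
end 1 centre rim pts 40; end -1 centre rim pts 0; x -55 28 x -30 0 x 30 26 x 55 0 
lidplate side {'c': (0.6106, -0.2283), 'L': 159, 'W': 128, 'yaw': -31.4, 'n': 585, 'zmed': 0.0119, 'zmax': 0.0174}
```

Request:
carry_out([
  [0,0,0.02,0,0],
  [0,0,0.02,0,-0.5],
  [0,0,0.02,0,-1],
  [0,0,0.02,0,-1],
  [0,0,0.02,0,-1],
  [0,0,0.02,0,-1],
  [0,0,0.02,0,-1],
], force=60)

```text
clock: 46.82
position: [0.6132, -0.2291, 0.0068]
ee_rot: [0.083, 0.997, 0.0, 0.0]
ft_force: [-0.3, 0.4, 1.0]
grip_width: 0.202
grasp_force: 58.9
```

Request:
carry_out([
  [0,0,-0.2,0,-1],
  [0,0,-0.4,0,-1],
  [0,0,-0.6,0,-1],
  [0,0,-0.8,0,-1],
  [0,0,-0.97,0,-1],
  [0,0,-0.97,0,-1],
  [0,0,-0.97,0,-1],
])

```text
clock: 47.7
position: [0.6127, -0.2287, 0.151]
ee_rot: [0.083, 0.997, 0.0, -0.001]
ft_force: [0.1, 0.4, -1.5]
grip_width: 0.198
grasp_force: 58.6
```

Run:
```python
from h import *
st();plan((.6307,.0287,.285,159.8,1))
```

```text
clk 47.70 pos [ 0.6127 -0.2287  0.151 ] toolx_yaw 170.5 z [-0.001  0.001 -1.   ] F [ 0.1  0.4 -1.5] grip 0.198 gf 58.6 [-0.03  0.46  0.44  1.49 -0.2   1.24  1.83]
-> [0.631 0.029 0.285] 159.8
    [0.083, 0.856, -0.447, 0.178]
    [0.162, 0.845, -0.446, 0.178]
```

Request:
carry_out([
  [0,0,-0.4,0,-1],
  [0,0,-0.7,0,-1],
  [0,0,-0.893,0,-1],
  [0.04,0.3,-0.893,0.1,-1],
  [0.083,0.6,-0.893,0.178,-1],
  [0.083,0.856,-0.893,0.178,-1],
  [0.083,0.856,-0.893,0.178,-1],
])

```text
clock: 48.58
position: [0.6225, -0.0957, 0.2843]
ee_rot: [0.126, 0.992, 0.001, -0.001]
ft_force: [0.1, 0.8, -1.8]
grip_width: 0.203
grasp_force: 58.9
```

Request:
carry_out([
  [0.05,0.3,0,0.1,-1],
  [0.11,0.6,0,0.178,-1],
  [0.162,0.845,0,0.178,-1],
  [0.162,0.845,0,0.178,-1],
  [0.162,0.845,0,0.178,-1],
  [0.162,0.845,0,0.178,-1],
])

```text
clock: 49.32
position: [0.6311, 0.0264, 0.2859]
ee_rot: [0.177, 0.984, -0.0, -0.0]
ft_force: [-0.5, -0.4, -0.9]
grip_width: 0.198
grasp_force: 58.9
```

Run:
```python
from h import *
p=camera("side");W=cloud(p);c=np.array([.63,.029]);st()
print("C",ext(W,c,-20.2,.195,.222));print("lid",ext(W,c,-20.2,.279,.298))
plan((.6302,.0289,.222,159.8,1))
```

```text
clk 49.38 pos [0.6312 0.0266 0.2861] toolx_yaw 159.7 z [-0. -0. -1.] F [-0.5  0.4 -0.4] grip 0.204 gf 58.9 [-0.4   0.33  0.38  1.36 -0.12  1.47  1.19]
C (519, 'u', array([-69. , -68.6,  69.7,  71.4]), 'mid', np.float64(1.2), np.float64(0.5), 'v', array([-33.8, -33.1,  31.1,  33.5]))
lid (675, 'u', array([-67.1, -65.9,  71.6,  73.3]), 'mid', np.float64(3.1), np.float64(2.8), 'v', array([-37.6, -34.9,  25.9,  30.4]))
-> [0.63  0.029 0.222] 159.8
    [0.011, 0.012, 0.427, -0.004]
```

Request:
carry_out([
  [0.012,0.008,0.15,0,-1],
  [0.012,0.008,0.3,0,-1],
  [0.012,0.008,0.4,0,-1],
  [0.012,0.008,0.425,0,-1],
  [0.012,0.008,0.425,0,-1],
  [0.012,0.008,0.425,0,-1],
])

```text
clock: 50.12
position: [0.6303, 0.03, 0.2234]
ee_rot: [0.175, 0.984, 0.0, 0.001]
ft_force: [0.2, -0.6, -1.2]
grip_width: 0.2
grasp_force: 58.9
```

Request:
carry_out([
  [0,0,0.01,0,-1],
  [0,0,0.02,0,-1],
  [0,0,0.03,0,-1],
  [0,0,0.03,0,-1],
  [0,0,0.03,0,-1],
])

```text
clock: 50.75
position: [0.6299, 0.0301, 0.218]
ee_rot: [0.175, 0.985, 0.0, -0.0]
ft_force: [0.0, 0.2, -1.3]
grip_width: 0.201
grasp_force: 58.9
```

Request:
carry_out([
  [0,0,0.01,0,-1],
  [0,0,0.018,0,-1],
  [0,0,0.025,0,-1],
  [0,0,0.025,0,-1],
])

```text
clock: 51.25
position: [0.63, 0.0301, 0.2147]
ee_rot: [0.175, 0.985, 0.0, 0.0]
ft_force: [-0.9, -0.4, 3.3]
grip_width: 0.2
grasp_force: 59.6
```

Request:
carry_out([
  [0,0,0,0,-0.2],
  [0,0,0,0,0.2],
  [0,0,0,0,0.3],
  [0,0,0,0,0.3],
  [0,0,-0.15,0,0.3],
  [0,0,-0.4,0,0.3],
  [0,0,-0.5,0,0.3],
  [0,0,-0.5,0,0.3],
])

```text
clock: 52.25
position: [0.6303, 0.0301, 0.2898]
ee_rot: [0.175, 0.985, 0.0, 0.001]
ft_force: [-0.2, 0.0, -0.2]
grip_width: 0.65
grasp_force: 0.0
```

```bash
cat >> h.py <<'E'
def dial(p):
    W=cloud(p); im=p["img"].astype(int); g=im.min(2); d=np.hypot(W[...,0]-.6204,W[...,1]-.2245)
    # ring line: z .03-.055, radius 17-32 ; housing line z .005-.02
    for n,lo,hi,r0,r1 in(("ring",.03,.06,.017,.032),("house",.004,.022,.034,.06)):
        m=(W[...,2]>lo)&(W[...,2]<hi)&(d>r0)&(d<r1); t=np.percentile(g[m],50); k=m&(g>max(t+35,90))
        P=W[k]-np.array([.6204,.2245,0]); w=(g[k]-t)
        a=np.degrees(np.arctan2(P[:,1],P[:,0])); print(n,k.sum(),"ang",np.average(a,weights=w).round(1) if k.sum() else None,a.round().astype(int)[:30],np.hypot(P[:,0],P[:,1]).round(3)[:30])
    P=W[(W[...,2]>.03)&(W[...,2]<.055)&(d<.045)]; (c,r)=cv2.minEnclosingCircle((P[:,:2]*1000).astype(np.float32)); print("ring c",np.round(c,1),r)
    print("knob",rect(W,(.6204,.2245),.03,.066,.09))
E
python3 - <<'E'
from h import *
st();p=camera("top");dial(p)
W=cloud(p);m=(abs(W[...,2]-.0135)<.006)&(abs(W[...,0]-.6204)<.1)&(abs(W[...,1]-.2245)<.1)
i=(p["img"].max(2).astype(int)-p["img"].min(2)<45)&m
(c,s,t)=cv2.minAreaRect((W[i][:,:2]*1000).astype(np.float32));print("housing",c,s,t)
cv2.imwrite("pics/c9.png",cv2.resize(p["img"][145:215,155:240,::-1],(680,560),interpolation=cv2.INTER_NEAREST))
E
```

```text
clk 52.25 pos [0.6303 0.0301 0.2898] toolx_yaw 159.8 z [ 0.002  0.    -1.   ] F [-0.2  0.  -0.2] grip 0.650 gf 0.0 [-0.41  0.33  0.38  1.36 -0.12  1.48  1.18]
ring 20 ang 13.4 [-31 -36 -28 -35 -41  26 -26 -33 -37  31 -31 -38  40  51  46  57  67  76
  75  83] [0.029 0.03  0.026 0.027 0.028 0.022 0.022 0.023 0.025 0.021 0.02  0.021
 0.02  0.021 0.019 0.018 0.02  0.021 0.018 0.021]
house 3 ang -7.7 [-8 -7 -8] [0.052 0.05  0.047]
ring c [620.5 223.9] 31.198633193969727
knob {'c': (0.6206, 0.2244), 'L': 30, 'W': 12, 'yaw': -33.2, 'n': 76, 'zmed': 0.0786, 'zmax': 0.0818}
housing (623.3055419921875, 237.52345275878906) (90.28279113769531, 114.78194427490234) 81.4843521118164
```

View pics/c9.png

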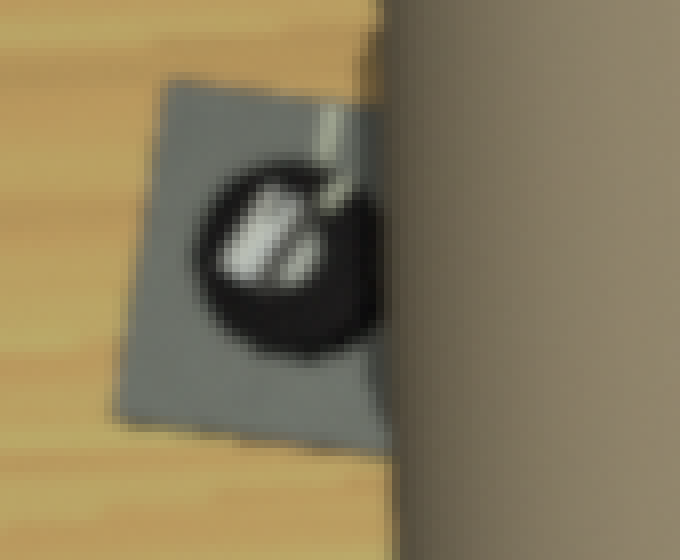

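Run:
```python
from h import *
plan((.6206,.2242,.29,159.8,1),(.6206,.2242,.009,159.8,1))
p=camera("side");dial(p)
W=cloud(p);print("lid handle",rect(W,(.63,.03),.1,.235,.27))
```

```text
-> [0.621 0.224 0.29 ] 159.8
    [0.252, 0.597, -0.005, 0.0]
    [0.252, 0.596, -0.005, 0.0]
-> [0.621 0.224 0.009] 159.8
    [0.0, 0.0, 0.937, 0.0]
    [0.0, 0.0, 0.937, 0.0]
ring 0 ang None [] []
house 0 ang None [] []
ring c [614.8 220.7] 31.409896850585938
knob {'c': (0.6224, 0.2232), 'L': 28, 'W': 16, 'yaw': -25.7, 'n': 45, 'zmed': 0.0773, 'zmax': 0.0839}
lid handle {'c': (0.6297, 0.028), 'L': 68, 'W': 23, 'yaw': -18.4, 'n': 247, 'zmed': 0.2522, 'zmax': 0.2585}
```

Request:
carry_out([
  [0.12,0.3,0,0,1],
  [0.252,0.597,0,0,1],
  [0.252,0.597,0,0,1],
  [0.252,0.597,0,0,1],
])

```text
clock: 52.85
position: [0.6251, 0.1265, 0.2881]
ee_rot: [0.175, 0.984, -0.001, -0.001]
ft_force: [0.7, -0.5, 0.1]
grip_width: 1.002
grasp_force: 0.0
```

Request:
carry_out([
  [0.12,0.3,0,0,1],
  [0.252,0.596,0,0,1],
  [0.252,0.596,0,0,1],
  [0.252,0.596,0,0,1],
  [0.252,0.596,0,0,1],
])

```text
clock: 53.48
position: [0.6214, 0.2217, 0.2894]
ee_rot: [0.177, 0.984, -0.0, 0.0]
ft_force: [0.6, -0.7, -0.1]
grip_width: 0.998
grasp_force: 0.0
```

Request:
carry_out([
  [0,0,0.3,0,1],
  [0,0,0.6,0,1],
  [0,0,0.9,0,1],
  [0,0,0.937,0,1],
  [0,0,0.937,0,1],
  [0,0,0.937,0,1],
])

```text
clock: 54.22
position: [0.6221, 0.2242, 0.1512]
ee_rot: [0.176, 0.984, 0.001, 0.001]
ft_force: [0.7, -0.1, -0.2]
grip_width: 1.001
grasp_force: 0.0
```

Run:
```python
from h import *
plan((.6206,.2242,.06,159.8,1),(.6206,.2242,.009,159.8,1))
```

```text
-> [0.621 0.224 0.06 ] 159.8
    [0.009, -0.003, 0.608, -0.001]
-> [0.621 0.224 0.009] 159.8
    [0.0, -0.0, 0.34, 0.0]
```

Request:
carry_out([
  [0.004,0,0.2,0,1],
  [0.004,0,0.4,0,1],
  [0.004,0,0.6,0,1],
  [0.004,0,0.6,0,1],
  [0.004,0,0.6,0,1],
])

```text
clock: 54.85
position: [0.6214, 0.2247, 0.0609]
ee_rot: [0.175, 0.984, 0.001, 0.001]
ft_force: [0.7, 0.1, 0.2]
grip_width: 1.003
grasp_force: 0.0
```

Request:
carry_out([
  [0,0,0.15,0,1],
  [0,0,0.27,0,1],
  [0,0,0.335,0,1],
  [0,0,0.335,0,1],
  [0,0,0.335,0,1],
])

```text
clock: 55.48
position: [0.6207, 0.2245, 0.0092]
ee_rot: [0.175, 0.985, 0.0, 0.0]
ft_force: [-0.9, 0.6, -0.1]
grip_width: 0.997
grasp_force: 0.0
```

Request:
carry_out([
  [0,0,0,0,0.6],
  [0,0,0,0,0.2],
  [0,0,0,0,-0.2],
  [0,0,0,0,-0.5],
  [0,0,0,0,-0.5],
], force=35)

```text
clock: 56.1
position: [0.6212, 0.2259, 0.0099]
ee_rot: [0.175, 0.985, 0.001, 0.001]
ft_force: [0.3, 3.7, 5.4]
grip_width: 0.711
grasp_force: 37.9
```

Request:
carry_out([
  [0,0,0,-0.15,-0.5],
  [0,0,0,-0.3,-0.5],
  [0,0,0,-0.45,-0.5],
  [0,0,0,-0.6,-0.5],
  [0,0,0,-0.75,-0.5],
  [0,0,0,-0.9,-0.5],
  [0,0,0,-0.9,-0.5],
  [0,0,0,-0.9,-0.5],
])

```text
clock: 57.1
position: [0.6212, 0.226, 0.01]
ee_rot: [-0.06, 0.998, 0.001, 0.001]
ft_force: [0.4, 3.0, 4.6]
grip_width: 0.715
grasp_force: 38.0
```

Run:
```python
from h import *
st()
p=camera("side");cv2.imwrite("pics/c10.png",cv2.resize(p["img"][120:200,230:330,::-1],(700,560)))
```

```text
clk 57.10 pos [0.6212 0.226  0.01  ] toolx_yaw -173.1 z [ 0.003  0.002 -1.   ] F [0.4 3.  4.6] grip 0.715 gf 38.0 [-0.53  0.59  0.15  1.57 -0.1   0.98  1.34]
```

Request:
carry_out([
  [0,0,0,0,0],
  [0,0,0,0,0.6],
  [0,0,0,0,1],
  [0,0,0,0,1],
  [0,0,-0.2,0,1],
  [0,0,-0.5,0,1],
  [0,0,-0.9,0,1],
  [0,0,-0.9,0,1],
  [0,0,-0.9,0,1],
])

```text
clock: 58.28
position: [0.6199, 0.2242, 0.143]
ee_rot: [-0.059, 0.998, -0.0, -0.0]
ft_force: [-0.5, -0.4, -0.4]
grip_width: 1.0
grasp_force: 0.0
```

Run:
```python
from h import *
plan((.42,.30,.2,None))
```

```text
-> [0.42 0.3  0.2 ] -173.2
    [0.632, 0.33, -0.19, -0.0]
    [0.632, 0.33, -0.19, -0.0]
```

Request:
carry_out([
  [0.3,0.16,-0.19,0,1],
  [0.632,0.33,-0.19,0,1],
  [0.632,0.33,-0.19,0,1],
  [0.632,0.33,-0.19,0,1],
])

```text
clock: 58.78
position: [0.52, 0.2617, 0.1709]
ee_rot: [-0.059, 0.998, -0.001, -0.001]
ft_force: [-0.2, -0.3, -0.1]
grip_width: 1.002
grasp_force: 0.0
```

Request:
carry_out([
  [0.3,0.16,-0.19,0,1],
  [0.632,0.33,-0.19,0,1],
  [0.632,0.33,-0.19,0,1],
  [0.632,0.33,-0.19,0,1],
])

```text
clock: 59.28
position: [0.4213, 0.2993, 0.2]
ee_rot: [-0.059, 0.998, -0.0, -0.0]
ft_force: [0.1, 0.5, -0.3]
grip_width: 0.999
grasp_force: 0.0
```

```bash
cat > d.py <<'E'
from h import *
# average several shots; orthorectify at ring-top height and housing height
ps=[camera("top") for _ in range(6)]; p=ps[0]; im=np.mean([q["img"].astype(float) for q in ps],0)
W=np.nanmean([cloud(q) for q in ps],0); f,cx,cy=K(p)
def ortho(z,c,h=.062,s=4000):
    n=int(2*h*s); yy,xx=np.mgrid[:n,:n]
    X=np.stack([c[0]+h-yy/s,c[1]+h-xx/s,np.full(xx.shape,z)],-1); C=X@np.array(p["R"]).T+p["t"]
    return cv2.remap(im.astype(np.float32),(C[...,0]/C[...,2]*f+cx).astype(np.float32),(C[...,1]/C[...,2]*f+cy).astype(np.float32),cv2.INTER_CUBIC),X
d=np.hypot(W[...,0]-.6205,W[...,1]-.224)
c=np.array([.6205,.224])
for zz,n,r0,r1 in((.042,"ring",.0185,.029),(.0125,"house",.04,.054)):
    o,X=ortho(zz,c); L=o.min(2); rr=X[...,:2]-c; r=np.hypot(*np.moveaxis(rr,-1,0)); a=np.degrees(np.arctan2(rr[...,1],rr[...,0]))
    prof=[np.mean(L[(r>r0)&(r<r1)&(abs(a-t)<1.5)]) for t in range(-60,41,2)]
    prof=np.array(prof); b=np.median(prof); k=prof.argmax(); s=slice(max(0,k-7),k+8); w=np.clip(prof[s]-b-.2*(prof[k]-b),0,None)
    print(n,"peak",-60+2*k,"centroid",(w*np.arange(-60,41,2)[s]).sum()/w.sum(),prof.round().astype(int).tolist())
    cv2.imwrite(f"pics/o_{n}.png",np.clip(cv2.resize(o[:,:,::-1],(400,400)),0,255))
a=cv2.imread("pics/o_ring.png");b=cv2.imread("pics/o_house.png");cv2.imwrite("pics/o_%d.png"%p["shot"],np.hstack([a,b]));print("pics/o_%d.png"%p["shot"])
print("knob",rect(W,c,.03,.066,.09)); Wt=W
print("lid",rect(W,(.63,.03),.1,.24,.27),"plate",rect(W,(.63,.03),.1,.212,.23))
E
python3 d.py
```

```text
ring peak -6 centroid -4.944971971664071 [28, 28, 29, 29, 29, 30, 29, 30, 30, 30, 31, 31, 30, 30, 29, 29, 29, 30, 30, 33, 40, 50, 63, 78, 93, 107, 117, 120, 119, 113, 105, 94, 82, 73, 68, 68, 73, 78, 83, 87, 89, 89, 87, 85, 82, 78, 74, 70, 67, 63, 61]
house peak -6 centroid -5.5745259379569045 [105, 104, 104, 104, 104, 104, 104, 104, 104, 103, 103, 103, 103, 104, 104, 104, 104, 104, 104, 104, 104, 103, 103, 104, 109, 120, 133, 140, 137, 125, 114, 107, 104, 103, 102, 102, 101, 100, 99, 99, 98, 98, 97, 97, 96, 95, 95, 95, 95, 94, 94]
pics/o_35.png
knob {'c': (0.6208, 0.2249), 'L': 30, 'W': 12, 'yaw': -31.0, 'n': 75, 'zmed': 0.079, 'zmax': 0.0802}
lid {'c': (0.6291, 0.0298), 'L': 69, 'W': 18, 'yaw': -20.3, 'n': 338, 'zmed': 0.2562, 'zmax': 0.2572} plate {'c': (0.6294, 0.0294), 'L': 140, 'W': 61, 'yaw': -20.2, 'n': 1575, 'zmed': 0.2204, 'zmax': 0.2216}[ WARN:0@4.954] global loadsave.cpp:1063 imwrite_ Unsupported depth image for selected encoder is fallbacked to CV_8U.
```

View pics/o_35.png

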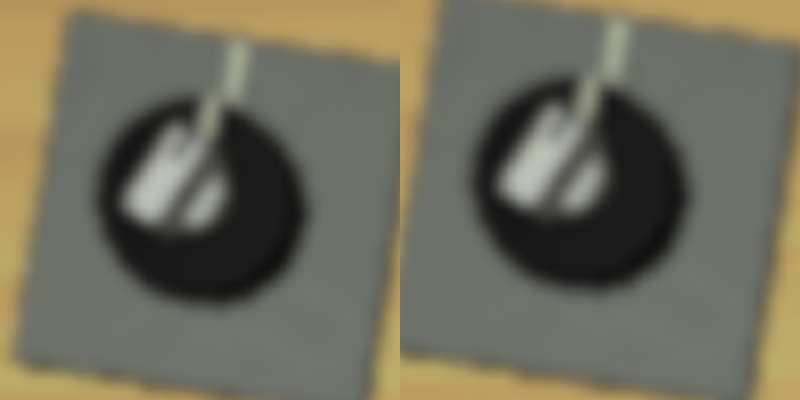

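```bash
cat > e.py <<'E'
exec(open("d.py").read().split("d=np.hypot")[0])
def circ():
    # housing square fit: gray mask in ortho at z=.0125
    o,X=ortho(.0125,(.6205,.224),h=.085); m=((o.max(2)-o.min(2))<28).astype(np.uint8); m=cv2.morphologyEx(m,cv2.MORPH_OPEN,np.ones((9,9)))
    n,l,s,_=cv2.connectedComponentsWithStats(m); k=1+s[1:,4].argmax(); cs,_=cv2.findContours((l==k).astype(np.uint8),0,2)
    r=cv2.minAreaRect(max(cs,key=cv2.contourArea)); (x,y),sz,t=r
    return np.array([.6205+.085-y/4000,.224+.085-x/4000]),np.array(sz)/4,t
hc,sz,t=circ(); print("housing centre",hc.round(4),sz,"yaw",-t,90-t)
for c in(hc,np.array([.6214,.2246])):
    for zz,n,bands in((.041,"ring",((.0205,.024),(.024,.027),(.027,.03))),(.012,"house",((.036,.042),(.042,.048),(.048,.054)))):
        o,X=ortho(zz,c); L=o.min(2); rr=X[...,:2]-c; r=np.hypot(*np.moveaxis(rr,-1,0)); a=np.degrees(np.arctan2(rr[...,1],rr[...,0]))
        res=[]
        for r0,r1 in bands:
            T=np.arange(-40,16,1.); pr=np.array([np.mean(L[(r>r0)&(r<r1)&(abs(a-t)<1)]) for t in T]); k=pr.argmax(); s=slice(max(0,k-9),k+10); b=min(pr[s][0],pr[s][-1]); w=np.clip(pr[s]-b-.5*(pr[k]-b),0,None); res.append(round((w*T[s]).sum()/w.sum(),1))
        print(c.round(4),n,res)
E
python3 e.py
```

```text
housing centre [0.6211 0.2253] [113.10760498 112.84087372] yaw -9.173534393310547 80.82646560668945
[0.6211 0.2253] ring [np.float64(-7.5), np.float64(-8.5), np.float64(-9.1)]
[0.6211 0.2253] house [np.float64(-5.9), np.float64(-7.1), np.float64(-7.3)]
[0.6214 0.2246] ring [np.float64(-6.0), np.float64(-7.0), np.float64(-7.9)]
[0.6214 0.2246] house [np.float64(-5.4), np.float64(-6.3), np.float64(-6.5)]
```

Run:
```python
from h import *
plan((.6212,.2258,.145,-173.2,1),(.6212,.2258,.0095,-173.2,1)) if 0 else plan((.6212,.2258,.145,None),(.6212,.2258,.0095,None))
```

```text
-> [0.621 0.226 0.145] -173.2
    [-0.636, -0.326, 0.185, -0.0]
    [-0.636, -0.325, 0.185, -0.0]
-> [0.621 0.226 0.01 ] -173.2
    [0.0, -0.0, 0.903, -0.0]
```

Request:
carry_out([
  [-0.3,-0.16,0,0,1],
  [-0.636,-0.326,0.05,0,1],
  [-0.636,-0.326,0.05,0,1],
  [-0.636,-0.326,0.05,0,1],
])

```text
clock: 60.38
position: [0.5204, 0.2632, 0.1927]
ee_rot: [-0.059, 0.998, 0.0, -0.0]
ft_force: [-0.1, -0.5, 0.3]
grip_width: 1.003
grasp_force: 0.0
```

Request:
carry_out([
  [-0.3,-0.16,0,0,1],
  [-0.636,-0.325,0,0,1],
  [-0.636,-0.325,0.31,0,1],
  [-0.636,-0.325,0.31,0,1],
  [-0.636,-0.325,0.31,0,1],
])

```text
clock: 61.0
position: [0.6207, 0.2274, 0.1482]
ee_rot: [-0.06, 0.998, 0.001, 0.0]
ft_force: [-0.5, 0.1, 0.9]
grip_width: 1.0
grasp_force: 0.0
```

Request:
carry_out([
  [0,0,0.2,0,1],
  [0,0,0.45,0,1],
  [0,0,0.7,0,1],
  [0,0,0.85,0,1],
  [0,0,0.905,0,1],
  [0,0,0.905,0,1],
  [0,0,0.905,0,1],
])

```text
clock: 61.88
position: [0.6221, 0.2264, 0.0126]
ee_rot: [-0.059, 0.998, 0.001, 0.001]
ft_force: [-0.5, -1.2, 0.7]
grip_width: 0.999
grasp_force: 0.0
```

Request:
carry_out([
  [0,0,0,0,0.6],
  [0,0,0,0,0.2],
  [0,0,0,0,-0.2],
  [0,0,0,0,-0.5],
  [0,0,0,0,-0.5],
])

```text
clock: 62.5
position: [0.6217, 0.226, 0.0119]
ee_rot: [-0.059, 0.998, 0.0, 0.001]
ft_force: [-2.5, -0.5, 6.7]
grip_width: 0.712
grasp_force: 36.7
```

Request:
carry_out([
  [0,0,0,-0.03,-0.5],
  [0,0,0,-0.067,-0.5],
  [0,0,0,-0.067,-0.5],
  [0,0,0,-0.067,-0.5],
])

```text
clock: 63.0
position: [0.6217, 0.226, 0.0119]
ee_rot: [-0.077, 0.997, 0.0, 0.001]
ft_force: [-3.0, -0.5, 7.4]
grip_width: 0.707
grasp_force: 36.7
```

Run:
```python
from h import *
st()
```

```text
clk 63.00 pos [0.6217 0.226  0.0119] toolx_yaw -171.2 z [ 0.001  0.001 -1.   ] F [-3.  -0.5  7.4] grip 0.707 gf 36.7 [-0.54  0.59  0.17  1.57 -0.11  0.99  1.38]
```

Request:
carry_out([
  [0,0,0,0,0],
  [0,0,0,0,0.6],
  [0,0,0,0,1],
  [0,0,0,0,1],
  [0,0,-0.2,0,1],
  [0,0,-0.5,0,1],
  [0,0,-0.9,0,1],
  [0,0,-0.9,0,1],
  [0,0,-0.9,0,1],
])

```text
clock: 64.12
position: [0.621, 0.2258, 0.1454]
ee_rot: [-0.077, 0.997, 0.0, -0.0]
ft_force: [-0.6, -0.5, -0.2]
grip_width: 1.001
grasp_force: 0.0
```

Request:
carry_out([
  [0.3,0.16,-0.19,0,1],
  [0.632,0.33,-0.19,0,1],
  [0.632,0.33,-0.19,0,1],
  [0.632,0.33,-0.19,0,1],
])

```text
clock: 64.62
position: [0.5197, 0.2598, 0.1731]
ee_rot: [-0.077, 0.997, -0.0, -0.001]
ft_force: [1.2, -0.9, 0.3]
grip_width: 1.001
grasp_force: 0.0
```

Request:
carry_out([
  [0.3,0.16,-0.19,0,1],
  [0.632,0.33,-0.19,0,1],
  [0.632,0.33,-0.19,0,1],
  [0.632,0.33,-0.19,0,1],
  [0.632,0.33,-0.19,0,1],
])

```text
clock: 65.25
position: [0.42, 0.2936, 0.2022]
ee_rot: [-0.076, 0.997, -0.0, -0.0]
ft_force: [-0.1, -0.3, -0.5]
grip_width: 0.996
grasp_force: 0.0
```

```bash
python3 e.py; python3 d.py 2>/dev/null
```

```text
housing centre [0.6211 0.2253] [113.1060791  112.83746338] yaw -9.17882251739502 80.82117748260498
[0.6211 0.2253] ring [np.float64(-5.2), np.float64(-6.4), np.float64(-7.2)]
[0.6211 0.2253] house [np.float64(-7.0), np.float64(-7.1), np.float64(-7.3)]
[0.6214 0.2246] ring [np.float64(-3.5), np.float64(-5.0), np.float64(-6.0)]
[0.6214 0.2246] house [np.float64(-6.1), np.float64(-6.3), np.float64(-6.5)]
ring peak -4 centroid -2.7971035585948307 [28, 28, 28, 28, 29, 29, 29, 29, 30, 30, 30, 30, 30, 30, 30, 29, 29, 29, 29, 30, 34, 40, 50, 63, 78, 93, 106, 115, 120, 119, 114, 105, 94, 83, 75, 73, 75, 78, 83, 87, 89, 89, 87, 85, 82, 78, 75, 70, 67, 63, 60]
house peak -6 centroid -5.598123895608014 [105, 105, 104, 104, 104, 104, 104, 104, 104, 104, 103, 103, 104, 104, 104, 104, 104, 104, 104, 104, 104, 104, 103, 104, 110, 120, 133, 140, 137, 125, 114, 107, 104, 103, 103, 102, 101, 100, 100, 99, 98, 98, 97, 97, 96, 95, 95, 95, 95, 94, 94]
pics/o_53.png
knob {'c': (0.6208, 0.2247), 'L': 30, 'W': 12, 'yaw': -31.5, 'n': 76, 'zmed': 0.079, 'zmax': 0.0804}
lid {'c': (0.6291, 0.0298), 'L': 69, 'W': 18, 'yaw': -20.2, 'n': 337, 'zmed': 0.2561, 'zmax': 0.2572} plate {'c': (0.6294, 0.0294), 'L': 140, 'W': 61, 'yaw': -20.2, 'n': 1578, 'zmed': 0.2204, 'zmax': 0.2215}
```

```bash
python3 -c "
from h import *
print(ticket.hand_in())"
```

```text
the job is handed in; nothing more can be done
None
```

I handed the job in at about 66 s; the result has not come back. The offcut lies in the scrap box, and the three loose totes stand in one straight stack on the bay tote, each turned to the one below. The lid is closed on top. I turned the tally ring last, until its line met the housing line to within about 2°, with the inner knob where it was to within what the camera can show.

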